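# Make up a fixing kit and a drilling kit on two fenced boards

## Task

Make up two kits on the fenced kit boards. Fixing kit, on the wide board: push the wooden offcut fully home into the corner of the fences, its long side against the short end fence and its end against the far fence, and only then add the tin of screws, upright and pushed up against both the offcut's long side and the far fence. Drilling kit, on the deep board: push the tape measure, standing, fully home into the corner of the fences, its long side against the far fence and one end against the end fence, and only then lay the chuck key flat on the board, wholly on the free part in front of the tape measure.

Things in the scene. Friction and masses are not known exactly. Their poses are not given: they have to be found in the camera images.
- wide_board: fixed plywood board, 105 (x) x 150 (y) mm, wider than deep, 6 mm thick; origin at the centre of its underside, own +x points away from the robot within 0.25 rad, +y left. Fences 10 mm wide, tops 14 mm above the underside, on two sides: far fence along the +x edge, end fence along the +y (left) edge; other sides open. Inner corner at x +42.5, y +65 mm; floor x -52.5 to 42.5, y -75 to 65 mm
- deep_board: fixed plywood board, 145 (x) x 115 (y) mm, deeper than wide, 6 mm thick; origin at the centre of its underside, own +x points away from the robot within 0.25 rad, +y left. Fences 10 mm wide, tops 14 mm above the underside, on two sides: far fence along the +x edge, end fence along the -y (right) edge; other sides open. Inner corner at x +62.5, y -47.5 mm; floor x -72.5 to 62.5, y -47.5 to 57.5 mm
- offcut: loose rectangular block of bare wood, 40 (its x) x 85 (its y) x 38 (z) mm, about 0.06 kg; origin at the centre of its underside. Equipment near the work: a drill press (x over 0.62 m, y 0.1 to 0.3) and a miter saw (x over 0.61; head over 0.64; its 51 mm high front knob at x 0.50, y -0.18): carry things across in front of them, at x about 0.43
- tin: loose shallow round metal tin with screws in it, open on top, 68 mm across, 28 mm high, about 0.09 kg; origin at the centre of its underside
- tape_measure: loose yellow and black tape measure standing upright, 64 mm high; 41 mm across (its x: case -19 to +17 mm, belt clip to +21) and 93 mm long (its y: case -22 to +45, the low tape tongue with its hook to -46); about 0.28 kg; origin under the middle of these extents. Grasp across the case, along its x. Either way round will do
- chuck_key: loose plain steel T-shaped chuck key lying flat, 52 (its x) x 63 (its y) x 18 (z) mm, about 0.06 kg; origin under the middle of these extents. Its round shaft runs along its y, 12 mm thick, centred 6 mm above its underside, and is free to grasp around the origin; the thin T bar (8 mm thick, 52 mm long) lies along x at y +27, the 18 mm thick toothed head at y -32 to -21

How it is judged:
By the outcome, as a careful person would: the job done as asked, in the order asked, and still so for the second after the job is handed in, with the robot touching nothing.
It also fails if it takes over 125 s, if anything falls off the work surface, if the arm or the gripper's body presses on something with over 40 N, if the wrist force passes 120 N, or if a joint passes its speed limit or range.

## Robot

A 7-joint arm with a two-finger parallel gripper is mounted at the origin on a cart in front of the work surface, level with it; the furniture and walls round the work are solid. World frame = base frame: x ahead of the robot, y to its left, z up, the work surface at z = 0. Lengths are in m, angles in rad, forces in N, time in s.
With the tool pointing down it reaches from about 0.425 to 0.925 m from the base axis. Payload 6.8 kg.
Tool frame: the origin (TCP) lies at the very end of the fingers, on their centre line; the grasp point (between the pads) lies 19 mm behind it; z points along the fingers, y is the line along which they close (so a half turn about z gives the same grasp; the last joint's range is limited). The gripper opens to 85 mm and grips with 20 to 120 N. Pads are 22 mm wide; open, the fingers measure 114 mm over their backs; the gripper's body (76 mm by 85 mm) begins 54 mm behind the grasp point. The pads swing forward as they close: fully open they stand 13 mm farther back than shut.
Start: joints at [1.203, 0.477, 0.022, 1.555, -0.011, 1.109, -0.083], TCP at [0.173, -0.652, 0.231] pointing down, gripper open.
Joint ranges: [-2.96, 2.96], [-0.34, 2.1], [-1.41, 1.46], [0.24, 2.44], [-1.37, 4.51], [0.17, 1.92], [-2.96, 2.96]. Speed limits (rad/s): [2.39, 2.39, 3.14, 3.14, 3.14, 3.14, 3.14].

## Interface

Orientations are given as a unit quaternion [w, x, y, z].
In Python, from station import bot gives the robot as it stands.
- The arm moves only by the tool apply_moves, never from a script. Its argument "deltas" is a list of rows, each a list of 3 entries, a list of its own where there are three numbers: the closure, from 0 (fully open) to 1 (shut), then the shift along the tool's x, y, z in units of 0.2 m (1.0 is 0.2 m), then the turn about the tool's z in units of 2 pi rad (1.0 is 2 pi rad). A call has 1 to 12 rows; each row is the pose to reach, as a shift and turn from the pose commanded when the call began, along the tool's axes at that moment, turning the shorter way round; what a row does not reach only later rows make up. A row lasts 1/10 s, in which the tool goes at most 50 mm and 8.59 degrees, less where a joint would pass 70% of its speed; a pose out of reach is approached as far as the arm can. A call with a number of a shift or a turn outside -1 to 1 is refused whole. A call with a gripper value outside its range is refused whole. The fingers move at their own pace and stop on an object; "squeeze" is the grip in N (left out, the last holds). Time passes only in rows, so rows that repeat a pose let the fingers close. It gives the time, the measured TCP pose, the force, the opening and the grip force at its end, in the units of the state.
- bot.get_obs(): the state, without advancing time (a new reading comes with each control period).
- bot.read_camera(name): name is "scene" or "side" or "wrist"; returns a dict with "color" (400x640x3 uint8, red, green, blue), "intrinsics" (3x3 intrinsics, pixels), "pose" (4x4, takes a point from camera to world coordinates); the wrist camera has in their place "hand_eye" (4x4, takes a point from camera to tool coordinates, whose origin is the TCP and whose axes are the flange's). Camera axes: x right, y down, z forward; pixel columns grow to the right and rows downward; lengths in m; the calibration is good to about 2 mm. A picture is of the moment at which its call begins: read the wrist's pose just before it. There is no depth.
- bot.hand_in(): hands the job in; it is judged then, once.
Trained networks look in a picture, given as the dict that the camera call returned (one of the last four; its "shot" number tells which), for a name from the list of things; names that differ only in an ending like _2 or _b are one class to them, and where a whole thing is asked for, a point or a joint stands for the part that bears it (a point fixed in the world has none). Each returns a list of dicts, best first, with "confidence" (0 to 1); they miss things now and then, are a little off and sometimes report something else, mostly with a low value. They report only what shows in the picture. A call takes as long as a camera call.
- bot.look_for(picture, target): "point" ([x, y, z] in m, in world coordinates, good to about 4 mm: the middle of the surface that is visible of it).
The state is a dict: "t": time; "q": joint angles; "joint_vel": joint speeds; "joint_torque": joint torques, N m; "eef_pos": TCP position; "tool_rot": TCP orientation; "contact_force": force on the tool from outside, world axes, zero at the start; "torque": the same for the moment, N m; "gripper_width": opening from 0.0 (shut) to 1.0 (fully open); "grasp_force": force on a finger pad.
Only numpy, scipy, OpenCV 4.12 (cv2) and the standard library are available. Lean on these libraries where they do the work, as an engineer would, in place of code of your own. Each camera call takes 0.05 s, during which the arm holds its last target. There are 200 camera calls.

## Working session

There is one attempt and no reset: what is moved stays moved. The work goes in short steps, Python scripts to look and compute and a tool call to move; the robot and the scene stay as the last step left them, time stands still between calls to the robot, and variables do not carry over. Pictures are saved under pics/ and viewed, at most 14 in all, crops included, and the job is handed in when it is done.

Besides the shell and the picture viewer there is one more tool, called after "Emit:" as a command line: name --argument value ..., lists and objects as JSON in quotes. apply_moves: Moves the arm, as the interface text tells. Its arguments: {"type":"object","properties":{"deltas":{"type":"array","items":{"type":"array"}},"squeeze":{"type":"number"}},"required":["deltas"]}

```bash
mkdir -p pics; ls; python3 - <<'E'
from station import bot
import cv2
o=bot.get_obs();print({k:o[k] for k in ['t','eef_pos','tool_rot','gripper_width','contact_force']})
for c in ['scene','side']:
    p=bot.read_camera(c);cv2.imwrite(f'pics/{c}1.png',p['color'][:,:,::-1])
    print(c,p['pose'].round(3).tolist(),p['intrinsics'].tolist())
    for n in ['wide_board','deep_board','offcut','tin','tape_measure','chuck_key']:
        print(n,[(round(d['confidence'],2),[round(float(v),3) for v in d['point']]) for d in bot.look_for(p,n)][:3])
E
```

```text
pics
{'t': 0.0, 'eef_pos': array([ 0.17321994, -0.65176104,  0.23031852]), 'tool_rot': array([-9.23281696e-04,  9.91575644e-01,  1.29525499e-01, -1.89112664e-04]), 'gripper_width': 1.0009386353773515, 'contact_force': array([-0.19325391, -1.24989726, -0.53698626])}
scene [[-0.871, -0.22, 0.439, 0.046], [-0.491, 0.41, -0.769, 0.802], [-0.011, -0.885, -0.465, 0.525], [0.0, 0.0, 0.0, 1.0]] [[362.4994354877673, 0.0, 321.6547499280183], [0.0, 362.4994354877673, 206.1019133573071], [0.0, 0.0, 1.0]]
wide_board [(0.87, [0.506, 0.075, 0.006])]
deep_board [(0.92, [0.508, 0.309, 0.006])]
offcut [(0.58, [0.552, -0.276, 0.031])]
tin [(0.64, [0.452, -0.111, 0.015])]
tape_measure [(0.64, [0.426, -0.3, 0.036])]
chuck_key [(0.45, [0.436, -0.214, 0.008])]
side [[0.95, -0.179, 0.255, 0.285], [-0.312, -0.55, 0.775, -0.732], [0.002, -0.816, -0.578, 0.585], [0.0, 0.0, 0.0, 1.0]] [[365.15959546210354, 0.0, 317.83295413873924], [0.0, 365.15959546210354, 209.24182354967002], [0.0, 0.0, 1.0]]
wide_board [(0.59, [0.5, 0.06, 0.008])]
deep_board [(0.71, [0.504, 0.296, 0.005])]
offcut [(0.77, [0.553, -0.302, 0.041])]
tin [(0.87, [0.453, -0.119, 0.015])]
tape_measure [(0.59, [0.434, -0.349, 0.043])]
chuck_key [(0.6, [0.433, -0.228, 0.005])]
```

View pics/scene1.png

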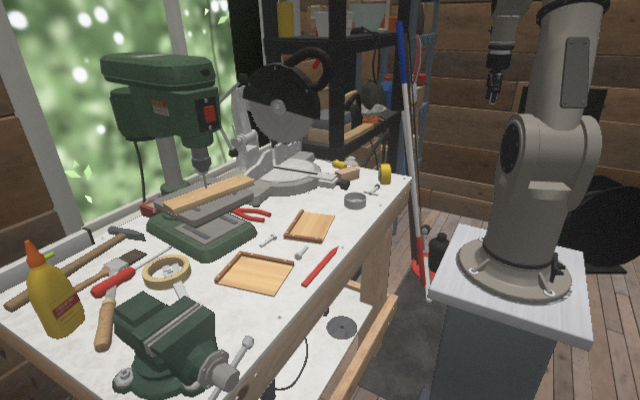

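View pics/side1.png

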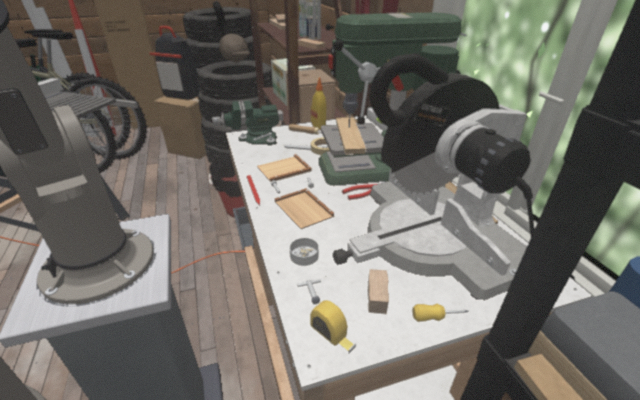

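```bash
cat > h.py <<'E'
from station import bot
import numpy as np, cv2
from scipy.spatial.transform import Rotation as R
def rot(q): return R.from_quat([q[1],q[2],q[3],q[0]])
def yaw(o):  # heading of tool x in world
    x=rot(o['tool_rot']).as_matrix()[:,0]; return np.arctan2(x[1],x[0])
def st(o=None):
    o=o or bot.get_obs()
    print('t',round(o['t'],2),'p',o['eef_pos'].round(4),'yaw',round(yaw(o),4),'tilt',rot(o['tool_rot']).as_matrix()[:,2].round(4),'F',np.round(o['contact_force'],1),'w',round(o['gripper_width']*85,1),'g',np.round(o['grasp_force'],1),'q',np.round(o['q'],2)); return o
def go(p,yw=None,o=None,p0=None,y0=None):
    """delta from the current (or given p0,y0) pose to world p, tool-x heading yw (mod pi)"""
    o=o or bot.get_obs(); M=rot(o['tool_rot']).as_matrix()
    d=M.T@(np.array(p)-(o['eef_pos'] if p0 is None else p0)); 
    t=0
    if yw is not None:
        a=(yw-yaw(o)+np.pi/2)%np.pi-np.pi/2; t=-a/(2*np.pi)  # tool z is down
    print('go',np.round(d/0.2,4).tolist(),'turn',round(t,4))
def shot(name,n):
    o=bot.get_obs(); p=bot.read_camera(name)
    if name=='wrist':
        T=np.eye(4);T[:3,:3]=rot(o['tool_rot']).as_matrix();T[:3,3]=o['eef_pos'];p['pose']=T@p['hand_eye']
    cv2.imwrite(f'pics/{n}.png',p['color'][:,:,::-1]); return p
def w(p,uv,z):
    uv=np.atleast_2d(uv).astype(float);r=np.c_[uv,np.ones(len(uv))]@np.linalg.inv(p['intrinsics']).T@p['pose'][:3,:3].T
    c=p['pose'][:3,3]; return c+r*((z-c[2])/r[:,2])[:,None]
def px(p,X):
    X=np.atleast_2d(X);c=(X-p['pose'][:3,3])@p['pose'][:3,:3]@p['intrinsics'].T; return c[:,:2]/c[:,2:]
def find(p,*ns):
    for n in ns: print(n,[(round(d['confidence'],2),np.round(d['point'],3).tolist()) for d in bot.look_for(p,n)][:3])
E
python3 - <<'E'
from h import *
st(); go([.47,-.25,.36],0)
print(bot.read_camera('wrist')['hand_eye'].round(3))
E
```

```text
t 0.7 p [ 0.1734 -0.6523  0.2313] yaw 0.2598 tilt [ 0. -0. -1.] F [ 0.2  0.4 -0.2] w 84.9 g 0.0 q [ 1.2   0.48  0.02  1.56 -0.01  1.11 -0.08]
go [1.9499, -1.5633, -0.6434] turn 0.0413
[[-0.    -0.955 -0.297  0.076]
 [ 1.    -0.     0.001  0.001]
 [-0.001 -0.297  0.955 -0.143]
 [ 0.     0.     0.     1.   ]]
```

Emit:
apply_moves --deltas '[[0, [0.975, -0.78, -0.32], 0.02], [0, [0.975, -0.78, -0.32], 0.02], [0, [0.975, -0.78, -0.32], 0.02], [0, [0.975, -0.78, -0.32], 0.02], [0, [0.975, -0.78, -0.32], 0.02], [0, [0.975, -0.78, -0.32], 0.02], [0, [0.975, -0.78, -0.32], 0.02], [0, [0.975, -0.78, -0.32], 0.02]]'

```text
t: 1.55
eef_pos: [0.3207, -0.4525, 0.2952]
tool_rot: [0.0, 0.998, 0.066, -0.0]
contact_force: [0.1, 0.2, -0.4]
gripper_width: 1.001
grasp_force: 0.0
```

```bash
python3 -c "
from h import *
st(); go([.47,-.25,.36],0)"
```

```text
t 1.55 p [ 0.3207 -0.4525  0.2952] yaw 0.1328 tilt [-6.e-04 -6.e-04 -1.e+00] F [ 0.1  0.2 -0.4] w 85.1 g 0.0 q [ 0.88  0.22 -0.04  1.77  0.01  1.15 -0.61]
go [0.8736, -0.9046, -0.3252] turn 0.0211
```

Emit:
apply_moves --deltas '[[0, [0.87, -0.9, -0.32], 0.021], [0, [0.87, -0.9, -0.32], 0.021], [0, [0.87, -0.9, -0.32], 0.021], [0, [0.87, -0.9, -0.32], 0.021], [0, [0.87, -0.9, -0.32], 0.021], [0, [0.87, -0.9, -0.32], 0.021], [0, [0.87, -0.9, -0.32], 0.021], [0, [0.87, -0.9, -0.32], 0.021]]'

```text
t: 2.35
eef_pos: [0.4687, -0.2524, 0.3585]
tool_rot: [0.0, 1.0, -0.001, -0.001]
contact_force: [-0.9, -0.6, -0.5]
gripper_width: 1.001
grasp_force: 0.0
```

```bash
python3 - <<'E'
from h import *
import pickle
st(); p=shot('wrist','w1'); pickle.dump(p,open('w1.pkl','wb'))
find(p,'offcut','tin','tape_measure','chuck_key','wide_board')
go([.47,.15,.36],0)
E
```

```text
t 2.35 p [ 0.4687 -0.2524  0.3585] yaw -0.0015 tilt [-1.7e-03 -4.0e-04 -1.0e+00] F [-0.9 -0.6 -0.5] w 85.1 g 0.0 q [ 0.55  0.15 -0.2   1.71  0.03  1.28 -1.23]
offcut [(0.81, [0.563, -0.28, 0.046])]
tin [(0.71, [0.449, -0.115, 0.001])]
tape_measure [(0.68, [0.446, -0.33, 0.052])]
chuck_key [(0.94, [0.44, -0.221, 0.012])]
wide_board [(0.6, [0.504, 0.063, 0.004])]
go [0.0029, -2.0044, -0.0048] turn 0.0
```

View pics/w1.png

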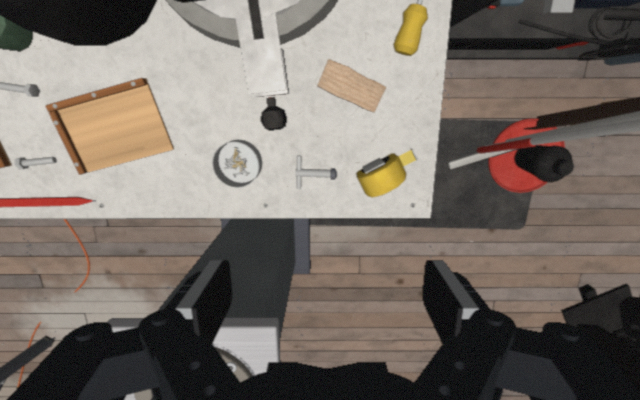

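Emit:
apply_moves --deltas '[[0, [0, -1, 0], 0], [0, [0, -1, 0], 0], [0, [0, -1, 0], 0], [0, [0, -1, 0], 0], [0, [0, -1, 0], 0]]'

```text
t: 3.15
eef_pos: [0.4696, -0.0426, 0.3599]
tool_rot: [-0.001, 1.0, 0.006, 0.001]
contact_force: [0.5, -0.7, 0.1]
gripper_width: 0.998
grasp_force: 0.0
```

Emit:
apply_moves --deltas '[[0, [0, -1, 0], 0], [0, [0, -1, 0], 0], [0, [0, -1, 0], 0], [0, [0, -1, 0], 0], [0, [0, -1, 0], 0], [0, [0, -1, 0], 0]]'

```text
t: 3.75
eef_pos: [0.4693, 0.1504, 0.3592]
tool_rot: [0.0, 1.0, 0.002, -0.0]
contact_force: [-0.4, -0.9, -0.3]
gripper_width: 1.002
grasp_force: 0.0
```

```bash
python3 - <<'E'
from h import *
import pickle
st(); p=shot('wrist','w2'); pickle.dump(p,open('w2.pkl','wb'))
find(p,'wide_board','deep_board')
c=px(p,[.504,.18,0])[0];print(c)
im=p['color'][:,:,::-1]
x0=int(np.clip(c[0]-200,0,240));y0=int(np.clip(c[1]-100,0,150));print(x0,y0)
cv2.imwrite('pics/w2c.png',cv2.resize(im[y0:y0+250,x0:x0+400],None,fx=2,fy=2,interpolation=cv2.INTER_CUBIC))
q=pickle.load(open('w1.pkl','rb'));cv2.imwrite('pics/w1c.png',cv2.resize(q['color'][50:210,200:430,::-1],None,fx=3.4,fy=3.4,interpolation=cv2.INTER_CUBIC))
E
```

```text
t 3.75 p [0.4693 0.1504 0.3592] yaw 0.0043 tilt [-3.e-04 -3.e-04 -1.e+00] F [-0.4 -0.9 -0.3] w 85.2 g 0.0 q [ 0.08  0.11 -0.56  1.77  0.06  1.28 -2.06]
wide_board [(0.9, [0.506, 0.062, 0.008]), (0.61, [0.433, -0.301, 0.023])]
deep_board [(0.71, [0.513, 0.303, 0.009])]
[306.33275712 128.05942472]
106 28
```

View pics/w2c.png

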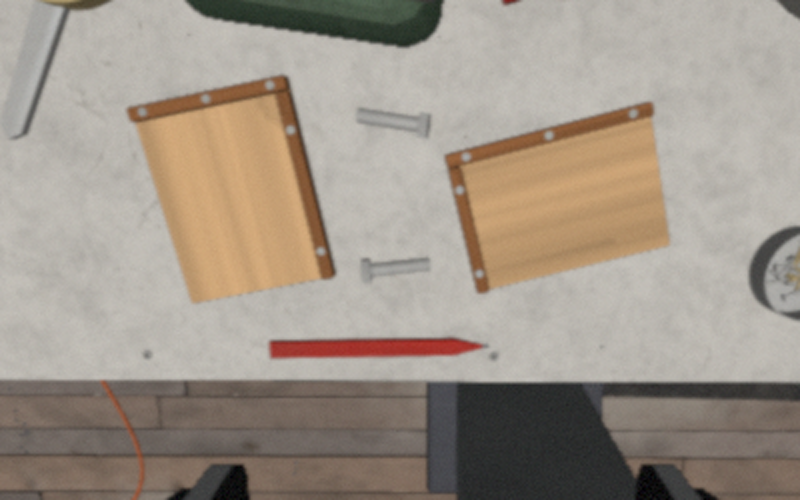

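View pics/w1c.png

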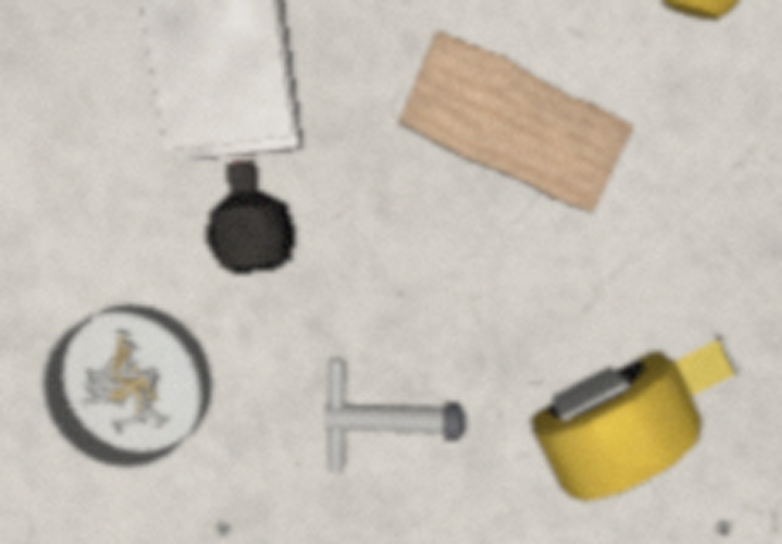

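```bash
cat >> h.py <<'E'
from scipy.optimize import least_squares
def fit(p,obj,uv,x0):
    obj=np.array(obj,float)/1000; uv=np.array(uv,float)
    def X(s): return np.c_[obj[:,:2]@np.array([[np.cos(s[2]),np.sin(s[2])],[-np.sin(s[2]),np.cos(s[2])]])+s[:2],obj[:,2]]
    r=least_squares(lambda s:(px(p,X(s))-uv).ravel(),x0,loss='soft_l1'); print('fit',r.x.round(4),'res',r.fun.reshape(-1,2).round(1).tolist()); return r.x
E
python3 - <<'E'
from h import *
import pickle
p=pickle.load(open('w2.pkl','rb'));q=pickle.load(open('w1.pkl','rb'))
f=lambda a,s,o:(np.array(a)/s+o)
D=fit(p,[(72.5,57.5,14),(72.5,-57.5,14),(-72.5,-57.5,14),(62.5,-47.5,14),(-72.5,57.5,6),(-72.5,-47.5,14)],f([(130,108),(287,76),(334,275),(277,93),(193,302),(320,279)],2,[106,28]),[.51,.3,.2])
W=fit(p,[(52.5,75,14),(52.5,-75,14),(-52.5,-75,6),(-52.5,75,14),(-52.5,65,14),(42.5,65,14)],f([(446,157),(652,104),(669,244),(479,293),(490,290),(460,167)],2,[106,28]),[.51,.06,.2])
g=lambda a:f(a,3.4,[200,50])
O=fit(q,[(20,42.5,38),(20,-42.5,38),(-20,-42.5,38),(-20,42.5,38)],g([(437,31),(632,128),(594,212),(400,122)]),[.56,-.28,-.4])
print('tin',w(q,g([(128,385)]),.028))
K=fit(q,[(26,27,6),(-26,27,6),(0,31,6),(0,-32,9)],g([(337,358),(337,470),(328,418),(466,422)]),[.44,-.22,0])
T=fit(q,[(0,-46,2),(21,0,45)],g([(735,355),(590,390)]),[.43,-.33,.5])
E
```

```text
fit [0.5078 0.2992 0.1865] res [[-1.4, -0.8], [0.1, -0.8], [0.6, 1.7], [-0.1, -0.3], [-0.5, 0.5], [1.2, 0.9]]
fit [0.5041 0.0623 0.2511] res [[-1.1, -0.6], [0.3, -1.5], [0.7, 0.7], [-0.8, 1.2], [0.2, 1.1], [0.4, -0.4]]
fit [ 0.5601 -0.2873 -0.4164] res [[0.4, -1.2], [1.4, -1.8], [-0.7, 1.9], [-0.9, 1.8]]
tin [[ 0.45550907 -0.12381282  0.028     ]]
fit [ 0.4361 -0.2378 -0.0335] res [[-0.0, 0.2], [-0.2, 0.5], [-0.1, -0.6], [0.4, -0.1]]
fit [ 0.4387 -0.3339  0.571 ] res [[-11.3, 0.1], [2.3, -0.1]]
```

Emit:
apply_moves --deltas '[[0, [0.22, 1, 0], 0], [0, [0.22, 1, 0], 0], [0, [0.22, 1, 0], 0], [0, [0.22, 1, 0], 0], [0, [0.22, 1, 0], 0]]'

```text
t: 4.4
eef_pos: [0.5137, -0.0596, 0.3588]
tool_rot: [0.002, 1.0, -0.006, -0.0]
contact_force: [-0.3, 0.8, 0.9]
gripper_width: 1.003
grasp_force: 0.0
```

Emit:
apply_moves --deltas '[[0, [0.22, 1, 0.9], -0.183], [0, [0.22, 1, 0.9], -0.183], [0, [0.22, 1, 0.9], -0.183], [0, [0.22, 1, 0.9], -0.183], [0, [0.22, 1, 0.9], -0.183], [0, [0.22, 1, 0.9], -0.183], [0, [0.22, 1, 0.9], -0.183], [0, [0.22, 1, 0.9], -0.183], [0, [0.22, 1, 0.9], -0.183], [0, [0.22, 1, 0.9], -0.183]]'

```text
t: 5.4
eef_pos: [0.5577, -0.2506, 0.1794]
tool_rot: [0.0, 0.84, 0.543, -0.0]
contact_force: [0.7, 0.4, 0.8]
gripper_width: 1.0
grasp_force: 0.0
```

```bash
python3 - <<'E'
from h import *
import pickle
st(); p=shot('wrist','w3'); pickle.dump(p,open('w3.pkl','wb'))
find(p,'offcut')
go([.5601,-.2873,.07],1.1544);go([.5601,-.2873,.010],1.1544)
print(p['intrinsics'][0,0],px(p,[.5601,-.2873,.038]))
E
```

```text
t 5.4 p [ 0.5577 -0.2506  0.1794] yaw 1.1477 tilt [-1.e-04 -2.e-04 -1.e+00] F [0.7 0.4 0.8] w 85.0 g 0.0 q [ 0.65  0.46 -0.44  1.74  0.23  0.99 -0.3 ]
offcut []
go [-0.1654, 0.0857, 0.5479] turn -0.0008
go [-0.1653, 0.0856, 0.8479] turn -0.0008
329.01222543723475 [[344.78667122 221.01886188]]
```

View pics/w3.png

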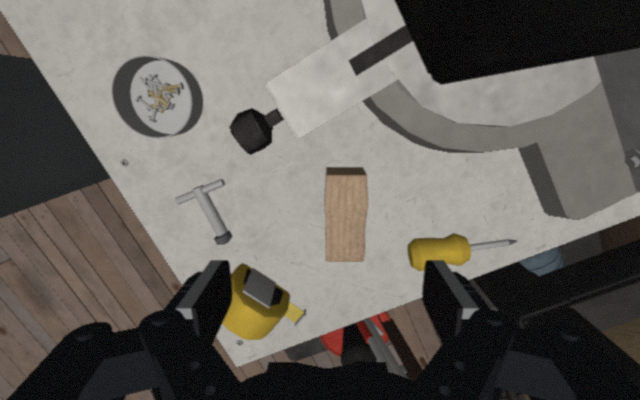

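Emit:
apply_moves --deltas '[[0.1, [-0.16, 0.08, 0.45], 0], [0.1, [-0.16, 0.08, 0.45], 0], [0.1, [-0.16, 0.08, 0.7], 0], [0.1, [-0.16, 0.08, 0.847], 0], [0.1, [-0.16, 0.08, 0.847], 0], [0.1, [-0.16, 0.08, 0.847], 0], [0.7, [-0.16, 0.08, 0.847], 0], [0.7, [-0.16, 0.08, 0.847], 0], [0.7, [-0.16, 0.08, 0.847], 0], [0.7, [-0.16, 0.08, 0.847], 0], [0.7, [-0.16, 0.08, 0.847], 0], [0.7, [-0.16, 0.08, 0.847], 0]]' --squeeze 30

```text
t: 6.7
eef_pos: [0.5612, -0.286, 0.012]
tool_rot: [0.001, 0.839, 0.545, 0.001]
contact_force: [-0.5, -0.2, 5.9]
gripper_width: 0.459
grasp_force: 31.6
```

```bash
python3 -c "
from h import *
st(); go([.43,-.2,.16],1.9)"
```

```text
t 6.7 p [ 0.5612 -0.286   0.012 ] yaw 1.1517 tilt [ 0.003  -0.0015 -1.    ] F [-0.5 -0.2  5.9] w 39.0 g 31.6 q [ 0.63  0.7  -0.36  1.79  0.35  0.71 -0.34]
go [0.1257, -0.7714, -0.7424] turn -0.1191
```

Emit:
apply_moves --deltas '[[0.7, [0, 0, -0.4], 0], [0.7, [0, 0, -0.7], 0], [0.7, [0.12, -0.77, -0.74], -0.119], [0.7, [0.12, -0.77, -0.74], -0.119], [0.7, [0.12, -0.77, -0.74], -0.119], [0.7, [0.12, -0.77, -0.74], -0.119], [0.7, [0.12, -0.77, -0.74], -0.119], [0.7, [0.12, -0.77, -0.74], -0.119], [0.7, [0.12, -0.77, -0.74], -0.119]]'

```text
t: 7.6
eef_pos: [0.4292, -0.2012, 0.1585]
tool_rot: [0.001, 0.584, 0.812, 0.0]
contact_force: [0.5, -0.8, -0.6]
gripper_width: 0.46
grasp_force: 30.9
```

```bash
python3 -c "
from h import *
st(); go([.44,-.03,.16],2.65)"
```

```text
t 7.6 p [ 0.4292 -0.2012  0.1585] yaw 1.8953 tilt [ 1.e-03 -7.e-04 -1.e+00] F [ 0.5 -0.8 -0.6] w 39.1 g 30.9 q [ 0.88  0.31 -0.66  2.06  0.25  0.85  0.39]
go [0.7941, 0.3243, -0.0083] turn -0.1201
```

Emit:
apply_moves --deltas '[[0.7, [0.79, 0.32, 0], -0.12], [0.7, [0.79, 0.32, 0], -0.12], [0.7, [0.79, 0.32, 0], -0.12], [0.7, [0.79, 0.32, 0], -0.12], [0.7, [0.79, 0.32, 0], -0.12], [0.7, [0.79, 0.32, 0], -0.12]]'

```text
t: 8.2
eef_pos: [0.4388, -0.0298, 0.1579]
tool_rot: [-0.0, 0.241, 0.97, 0.0]
contact_force: [-0.1, -1.3, -0.8]
gripper_width: 0.461
grasp_force: 30.9
```

```bash
cat >> h.py <<'E'
W=(.5041,.0623,.2511); D=(.5078,.2992,.1865)
def bw(B,x,y,z=0):
    c,s=np.cos(B[2]),np.sin(B[2]); x/=1000;y/=1000; return [B[0]+c*x-s*y,B[1]+s*x+c*y,z]
def inb(B,P):
    c,s=np.cos(B[2]),np.sin(B[2]); d=np.atleast_2d(P)[:,:2]-B[:2]; return (np.c_[c*d[:,0]+s*d[:,1],-s*d[:,0]+c*d[:,1]]*1000).round(1)
E
python3 -c "
from h import *
st(); go(bw(W,-8,37,.12),W[2]+np.pi)"
```

```text
t 8.2 p [ 0.4388 -0.0298  0.1579] yaw 2.654 tilt [ 0.e+00  7.e-04 -1.e+00] F [-0.1 -1.3 -0.8] w 39.2 g 30.9 q [ 0.72  0.31 -0.9   2.12  0.32  0.85  0.71]
go [0.0813, 0.6698, 0.1899] turn -0.1176
```

Emit:
apply_moves --deltas '[[0.7, [0.08, 0.67, 0.19], -0.1176], [0.7, [0.08, 0.67, 0.19], -0.1176], [0.7, [0.08, 0.67, 0.19], -0.1176], [0.7, [0.08, 0.67, 0.19], -0.1176], [0.7, [0.08, 0.67, 0.19], -0.1176], [0.7, [0.08, 0.67, 0.19], -0.1176], [0.7, [0.08, 0.67, 0.19], -0.1176]]'

```text
t: 8.9
eef_pos: [0.4872, 0.0944, 0.1196]
tool_rot: [-0.0, -0.121, 0.993, -0.0]
contact_force: [0.6, -0.3, -0.6]
gripper_width: 0.463
grasp_force: 30.9
```

```bash
python3 - <<'E'
from h import *
import pickle
st(); p=shot('wrist','w4'); pickle.dump(p,open('w4.pkl','wb'))
im=p['color'][:,:,::-1].copy()
# overlay estimated board & block outlines
def poly(P,c): cv2.polylines(im,[np.int32(np.round(px(p,P)*8))],True,c,1,cv2.LINE_AA,3)
poly([bw(W,42.5,65,.014),bw(W,42.5,-75,.014),bw(W,-52.5,-75,.006),bw(W,-52.5,65,.014)],(255,0,0))
poly([bw(W,52.5,75,.014),bw(W,52.5,-75,.014)],(255,0,0))
cv2.imwrite('pics/w4o.png',im)
go(bw(W,-6,39,.0195),W[2]+np.pi)
E
```

```text
t 8.9 p [0.4872 0.0944 0.1196] yaw -2.8991 tilt [-7.e-04 -1.e-04 -1.e+00] F [ 0.6 -0.3 -0.6] w 39.4 g 30.9 q [ 0.48  0.53 -1.    2.03  0.58  0.9   0.98]
go [-0.0118, 0.0189, 0.5012] turn -0.0012
```

View pics/w4o.png

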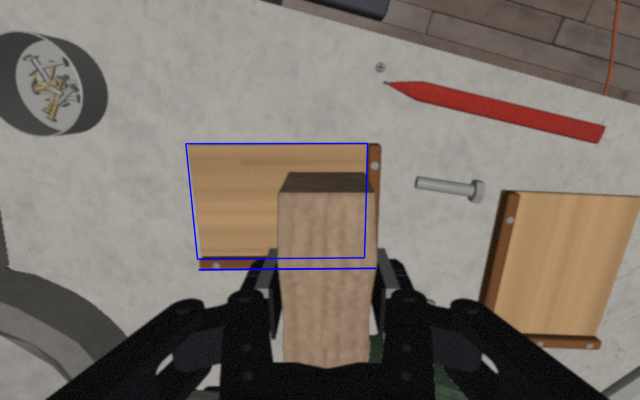

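Emit:
apply_moves --deltas '[[0.7, [-0.012, 0.019, 0.25], 0], [0.7, [-0.012, 0.019, 0.4], 0], [0.7, [-0.012, 0.019, 0.47], 0], [0.7, [-0.012, 0.019, 0.505], 0], [0.7, [-0.012, 0.019, 0.505], 0]]'

```text
t: 9.45
eef_pos: [0.4889, 0.0994, 0.0192]
tool_rot: [0.0, -0.124, 0.992, -0.0]
contact_force: [0.6, 0.4, 0.2]
gripper_width: 0.46
grasp_force: 31.0
```

```bash
python3 - <<'E'
from h import *
o=st(); print(inb(W,o['eef_pos'])); go(bw(W,0,45,.018),W[2]+np.pi)
E
```

```text
t 9.45 p [0.4889 0.0994 0.0192] yaw -2.8924 tilt [ 5.e-04 -3.e-04 -1.e+00] F [0.6 0.4 0.2] w 39.1 g 31.0 q [ 0.35  0.67 -0.85  2.08  0.77  0.74  0.81]
[[-5.5 39.8]]
go [-0.0275, 0.0263, 0.0062] turn -0.0003
```

Emit:
apply_moves --deltas '[[0.7, [0, 0, 0.007], 0], [0.7, [0, 0.02, 0.007], 0], [0.7, [0, 0.03, 0.007], 0], [0.7, [0, 0.03, 0.007], 0]]'

```text
t: 9.85
eef_pos: [0.4871, 0.1059, 0.018]
tool_rot: [0.0, -0.125, 0.992, 0.0]
contact_force: [0.1, -0.1, -0.6]
gripper_width: 0.457
grasp_force: 31.0
```

Emit:
apply_moves --deltas '[[0.7, [-0.015, 0, 0], 0], [0.7, [-0.025, 0, 0], 0], [0.7, [-0.03, 0, 0], 0], [0.7, [-0.03, 0, 0], 0]]'

```text
t: 10.25
eef_pos: [0.4915, 0.1067, 0.0179]
tool_rot: [-0.001, -0.125, 0.992, -0.001]
contact_force: [-6.2, -0.9, 9.4]
gripper_width: 0.462
grasp_force: 32.2
```

```bash
python3 - <<'E'
from h import *
o=st(); print(inb(W,o['eef_pos']))
E
```

```text
t 10.25 p [0.4915 0.1067 0.0179] yaw -2.8903 tilt [-0.0018 -0.0014 -1.    ] F [-6.2 -0.9  9.4] w 39.3 g 32.2 q [ 0.33  0.68 -0.85  2.07  0.77  0.75  0.81]
[[-1.2 46.1]]
```

Emit:
apply_moves --deltas '[[0.7, [0, 0.01, 0], 0], [0.7, [0, 0.01, 0], 0]]'

```text
t: 10.45
eef_pos: [0.4918, 0.1075, 0.0179]
tool_rot: [-0.001, -0.125, 0.992, -0.001]
contact_force: [-3.7, -3.3, 9.4]
gripper_width: 0.459
grasp_force: 32.1
```

Emit:
apply_moves --deltas '[[0.7, [0, 0.01, 0], 0], [0.7, [0, 0.01, 0], 0]]'

```text
t: 10.65
eef_pos: [0.4917, 0.1075, 0.018]
tool_rot: [-0.001, -0.125, 0.992, -0.003]
contact_force: [-4.1, -9.2, 12.4]
gripper_width: 0.461
grasp_force: 32.4
```

```bash
python3 - <<'E'
from h import *
o=st(); print(inb(W,o['eef_pos']))
E
```

```text
t 10.65 p [0.4917 0.1075 0.018 ] yaw -2.8919 tilt [-6.0e-04 -6.1e-03 -1.0e+00] F [-4.1 -9.2 12.4] w 39.2 g 32.4 q [ 0.32  0.68 -0.85  2.07  0.78  0.75  0.8 ]
[[-0.8 46.9]]
```

Emit:
apply_moves --deltas '[[0.2, [0, -0.01, 0], 0], [0.1, [0, -0.01, -0.03], 0], [0.1, [0, -0.01, -0.03], 0], [0.1, [0, -0.01, -0.1], 0], [0.1, [0, -0.01, -0.35], 0], [0.1, [0, -0.01, -0.5], 0], [0.1, [0, -0.01, -0.5], 0]]'

```text
t: 11.35
eef_pos: [0.4948, 0.1105, 0.1222]
tool_rot: [0.004, -0.125, 0.992, 0.0]
contact_force: [0.5, -0.1, -0.3]
gripper_width: 0.894
grasp_force: 0.0
```

```bash
python3 - <<'E'
from h import *
import pickle
o=st(); p=shot('wrist','w5'); pickle.dump(p,open('w5.pkl','wb'))
cv2.imwrite('pics/w5c.png',cv2.resize(p['color'][100:400,170:450,::-1],None,fx=2,fy=2,interpolation=cv2.INTER_CUBIC))
E
```

```text
t 11.35 p [0.4948 0.1105 0.1222] yaw -2.8901 tilt [ 0.0072  0.0019 -1.    ] F [ 0.5 -0.1 -0.3] w 76.0 g 0.0 q [ 0.45  0.54 -1.    2.01  0.58  0.9   0.96]
```

View pics/w5c.png

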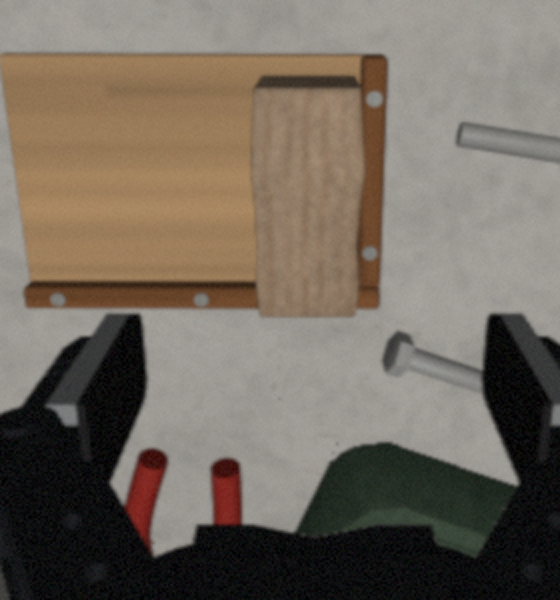

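```bash
python3 - <<'E'
from h import *
import pickle
p=pickle.load(open('w5.pkl','rb'))
f=lambda a:np.array(a)/2+[170,100]
F=fit(p,[(52.5,75,14),(-52.5,75,14),(-52.5,65,14),(52.5,-75,14),(42.5,-75,14),(-52.5,-75,6)],f([(379,307),(387,57),(361,56),(25,306),(29,283),(2,55)]),W)
u=f([(255,88),(361,88),(258,316),(355,316),(361,170)])
for z in(.044,.052): print(z,inb(F,w(p,u,z)).tolist())
E
```

```text
fit [0.5046 0.0636 0.2488] res [[0.5, 1.1], [1.2, -0.7], [0.8, -0.3], [-0.1, 1.2], [-3.6, 1.8], [-2.1, -1.2]]
0.044 [[-44.4, 27.1], [-44.5, 62.6], [40.2, 26.2], [40.1, 62.4], [-16.2, 63.3]]
0.052 [[-45.5, 27.9], [-45.6, 62.0], [36.0, 26.9], [35.9, 61.8], [-18.3, 62.7]]
```

```bash
sed -i 's/^W=.*; D/W=(.5042,.0638,.2495); D/' h.py; python3 - <<'E'
from h import *
o=st(); print(inb(W,o['eef_pos']));go(bw(W,-66,45,.08),W[2]+np.pi);go(bw(W,-66,45,.022),W[2]+np.pi)
E
```

```text
t 11.4 p [0.4937 0.1095 0.1201] yaw -2.8906 tilt [ 4.6e-03  8.0e-04 -1.0e+00] F [-0.9  0.1 -0.1] w 76.7 g 0.0 q [ 0.45  0.54 -1.    2.01  0.58  0.9   0.96]
[[ 1.1 46.9]]
go [0.3365, -0.0087, 0.1992] turn 0.0002
go [0.3378, -0.0086, 0.4892] turn 0.0002
```

Emit:
apply_moves --deltas '[[1, [0.15, -0.01, 0.1], 0], [1, [0.337, -0.01, 0.2], 0], [1, [0.337, -0.01, 0.2], 0], [1, [0.337, -0.01, 0.35], 0], [1, [0.337, -0.01, 0.489], 0], [1, [0.337, -0.01, 0.489], 0], [1, [0.337, -0.01, 0.489], 0]]'

```text
t: 12.1
eef_pos: [0.427, 0.0904, 0.0197]
tool_rot: [-0.001, -0.126, 0.992, 0.0]
contact_force: [0.0, -0.4, 0.4]
gripper_width: 0.001
grasp_force: 0.0
```

Emit:
apply_moves --deltas '[[1, [-0.025, 0, 0], 0], [1, [-0.045, 0, 0], 0], [1, [-0.055, 0, 0], 0], [1, [-0.065, 0, 0], 0], [1, [-0.065, 0, 0], 0]]'

```text
t: 12.6
eef_pos: [0.4405, 0.0933, 0.02]
tool_rot: [0.0, -0.125, 0.992, 0.0]
contact_force: [0.5, -0.3, -0.5]
gripper_width: 0.0
grasp_force: 0.0
```

```bash
python3 - <<'E'
from h import *
o=st(); print(inb(W,o['eef_pos']))
E
```

```text
t 12.6 p [0.4405 0.0933 0.02  ] yaw -2.8909 tilt [ 6.e-04  2.e-04 -1.e+00] F [ 0.5 -0.3 -0.5] w 0.0 g 0.0 q [ 0.36  0.62 -0.86  2.19  0.78  0.68  0.77]
[[-54.4  44.3]]
```

Emit:
apply_moves --deltas '[[1, [-0.005, 0, 0], 0], [1, [-0.01, 0, 0], 0], [1, [-0.01, 0, 0], 0]]'

```text
t: 12.9
eef_pos: [0.4419, 0.0937, 0.0197]
tool_rot: [-0.0, -0.125, 0.992, -0.0]
contact_force: [-0.4, 0.2, 0.1]
gripper_width: -0.006
grasp_force: 0.3
```

Emit:
apply_moves --deltas '[[1, [-0.005, 0, 0], 0], [1, [-0.01, 0, 0], 0], [1, [-0.01, 0, 0], 0]]'

```text
t: 13.2
eef_pos: [0.4419, 0.0936, 0.0193]
tool_rot: [-0.002, -0.125, 0.992, -0.001]
contact_force: [-6.2, -0.2, 5.2]
gripper_width: -0.0
grasp_force: 3.2
```

```bash
python3 - <<'E'
from h import *
o=st(); print(inb(W,o['eef_pos']))
E
```

```text
t 13.2 p [0.4419 0.0936 0.0193] yaw -2.8903 tilt [-0.0034 -0.0019 -1.    ] F [-6.2 -0.2  5.2] w -0.0 g 3.2 q [ 0.35  0.62 -0.86  2.18  0.77  0.68  0.77]
[[-53.   44.3]]
```

```bash
python3 - <<'E'
from h import *
go(bw(W,2,0,.065),W[2]+np.pi);go(bw(W,2,6,.025),W[2]+np.pi);go(bw(W,2,12,.025),W[2]+np.pi)
E
```

```text
go [-0.2737, -0.2222, -0.2293] turn 0.0003
go [-0.2745, -0.192, -0.0294] turn 0.0003
go [-0.2746, -0.162, -0.0294] turn 0.0003
```

Emit:
apply_moves --deltas '[[1, [0.03, 0, -0.05], 0], [1, [0.03, -0.05, -0.23], 0], [1, [-0.274, -0.222, -0.23], 0], [1, [-0.274, -0.222, -0.23], 0], [1, [-0.274, -0.222, -0.23], 0], [1, [-0.274, -0.222, -0.03], 0], [1, [-0.274, -0.192, -0.03], 0], [1, [-0.274, -0.18, -0.03], 0], [1, [-0.274, -0.17, -0.03], 0], [1, [-0.274, -0.165, -0.03], 0]]'

```text
t: 14.2
eef_pos: [0.5056, 0.0764, 0.027]
tool_rot: [0.001, -0.126, 0.992, -0.0]
contact_force: [0.2, -0.6, 1.3]
gripper_width: -0.003
grasp_force: 0.6
```

Emit:
apply_moves --deltas '[[1, [0, 0.005, 0], 0], [1, [0, 0.01, 0], 0], [1, [0, 0.01, 0], 0]]'

```text
t: 14.5
eef_pos: [0.5056, 0.0765, 0.0263]
tool_rot: [0.001, -0.124, 0.992, -0.001]
contact_force: [0.6, -5.1, 4.1]
gripper_width: -0.003
grasp_force: 2.7
```

```bash
python3 - <<'E'
from h import *
o=st(); print(inb(W,o['eef_pos']))
E
```

```text
t 14.5 p [0.5056 0.0765 0.0263] yaw -2.892 tilt [ 0.0014 -0.0021 -1.    ] F [ 0.6 -5.1  4.1] w -0.2 g 2.7 q [ 0.39  0.68 -0.85  2.05  0.76  0.76  0.89]
[[ 4.5 12. ]]
```

Emit:
apply_moves --deltas '[[1, [0, -0.05, 0], 0], [0.6, [0, -0.1, -0.4], 0], [0, [0.1, -0.3, -0.6], 0.1], [0, [0.2, -0.6, -0.6], 0.2], [0, [0.25, -0.8, -0.6], 0.25], [0, [0.25, -0.8, -0.6], 0.25], [0, [0.25, -0.8, -0.6], 0.25], [0, [0.25, -0.8, -0.6], 0.25], [0, [0.25, -0.8, -0.6], 0.25], [0, [0.25, -0.8, -0.6], 0.25], [0, [0.25, -0.8, -0.6], 0.25], [0, [0.25, -0.8, -0.6], 0.25]]'

```text
t: 15.7
eef_pos: [0.4959, -0.0896, 0.1456]
tool_rot: [-0.0, 0.587, 0.809, 0.0]
contact_force: [0.9, 0.3, 0.4]
gripper_width: 1.001
grasp_force: 0.0
```

```bash
python3 - <<'E'
from h import *
import pickle
print(w(pickle.load(open('w3.pkl','rb')),[(158,96)],.028))
o=st(); p=shot('wrist','w6'); find(p,'tin')
print(px(p,[.4555,-.1238,.028]))
go([.4555,-.1238,.07],W[2]+np.pi/2);go([.4555,-.1238,.008],W[2]+np.pi/2)
E
```

```text
[[ 0.45888194 -0.12095973  0.028     ]]
t 15.7 p [ 0.4959 -0.0896  0.1456] yaw 1.8865 tilt [ 2.e-04  7.e-04 -1.e+00] F [0.9 0.3 0.4] w 85.1 g 0.0 q [ 0.61  0.38 -0.67  2.01  0.31  0.86  0.08]
tin [(0.88, [0.452, -0.122, 0.008])]
[[268.61822843 216.88814186]]
go [-0.0987, -0.2462, 0.3787] turn 0.0113
go [-0.0987, -0.2462, 0.6887] turn 0.0113
```

View pics/w6.png

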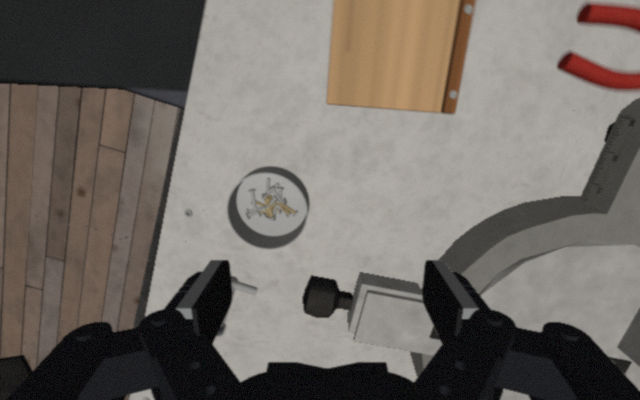

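Emit:
apply_moves --deltas '[[0, [-0.08, -0.246, 0.1], 0.0113], [0, [-0.08, -0.246, 0.1], 0.0113], [0, [-0.08, -0.246, 0.1], 0.0113], [0, [-0.08, -0.246, 0.1], 0.0113]]'

```text
t: 16.2
eef_pos: [0.4552, -0.12, 0.1261]
tool_rot: [0.0, 0.612, 0.791, 0.001]
contact_force: [0.8, -0.1, 0.5]
gripper_width: 0.998
grasp_force: 0.0
```

```bash
python3 - <<'E'
from h import *
o=st(); p=shot('wrist','w7'); find(p,'tin')
for z in(0,.028):
    for r in (0,34):
        C=[[.455+r/1000*np.cos(a),-.120+r/1000*np.sin(a),z] for a in np.arange(0,6.28,.2)]
        u=px(p,C); 
        if r: cv2.polylines(im:=p['color'][:,:,::-1].copy() if z==0 else im,[np.int32(u)],True,(0,0,255) if z else (255,0,0),1)
    print(u.mean(0))
cv2.imwrite('pics/w7o.png',im)
E
```

```text
t 16.2 p [ 0.4552 -0.12    0.1261] yaw 1.8239 tilt [ 1.3e-03  4.0e-04 -1.0e+00] F [ 0.8 -0.1  0.5] w 84.8 g 0.0 q [ 0.68  0.36 -0.65  2.1   0.31  0.78  0.09]
tin [(0.68, [0.455, -0.119, 0.003])]
[326.94602646 190.73325484]
[327.02090718 200.36767754]
```

View pics/w7o.png

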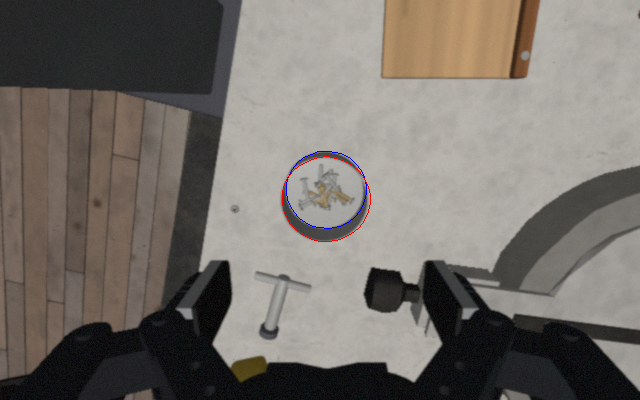

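Emit:
apply_moves --deltas '[[0, [0, -0.007, 0.25], 0], [0, [0, -0.007, 0.45], 0], [0, [0, -0.007, 0.59], 0], [0, [0, -0.007, 0.59], 0], [0.4, [0, -0.007, 0.59], 0], [0.4, [0, -0.007, 0.59], 0], [0.4, [0, -0.007, 0.59], 0], [0.4, [0, -0.007, 0.59], 0], [0.4, [0, -0.007, 0.59], 0]]' --squeeze 25

```text
t: 17.2
eef_pos: [0.4545, -0.1209, 0.0092]
tool_rot: [0.001, 0.613, 0.79, 0.001]
contact_force: [-0.5, 0.1, 8.9]
gripper_width: 0.774
grasp_force: 28.8
```

```bash
python3 - <<'E'
from h import *
o=st();go([.44,-.06,.1],W[2]+np.pi/2);go(bw(W,0,-20,.1),W[2]+np.pi/2)
E
```

```text
t 17.2 p [ 0.4545 -0.1209  0.0092] yaw 1.8216 tilt [ 2.9e-03 -9.0e-04 -1.0e+00] F [-0.5  0.1  8.9] w 65.8 g 28.8 q [ 0.55  0.55 -0.51  2.16  0.52  0.54 -0.1 ]
go [0.312, 0.0067, -0.4546] turn 0.0002
go [0.732, 0.4711, -0.454] turn 0.0002
```

Emit:
apply_moves --deltas '[[0.4, [0, 0, -0.2], 0], [0.4, [0, 0, -0.4], 0], [0.4, [0.3, 0.15, -0.454], 0], [0.4, [0.732, 0.471, -0.454], 0], [0.4, [0.732, 0.471, -0.454], 0], [0.4, [0.732, 0.471, -0.454], 0], [0.4, [0.732, 0.471, -0.454], 0]]'

```text
t: 17.9
eef_pos: [0.5096, 0.0496, 0.0999]
tool_rot: [0.0, 0.611, 0.792, 0.002]
contact_force: [-0.3, 0.3, -0.2]
gripper_width: 0.775
grasp_force: 29.3
```

```bash
python3 - <<'E'
from h import *
o=st();print(inb(W,o['eef_pos']));go(bw(W,1,-17,.0165),W[2]+np.pi/2)
E
```

```text
t 17.9 p [0.5096 0.0496 0.0999] yaw 1.8279 tilt [ 0.0034  0.003  -1.    ] F [-0.3  0.3 -0.2] w 65.8 g 29.3 q [ 0.31  0.46 -0.65  2.02  0.4   0.78 -0.32]
[[  1.7 -15.1]]
go [-0.0103, -0.0054, 0.4168] turn 0.0012
```

Emit:
apply_moves --deltas '[[0.4, [-0.01, -0.005, 0.2], 0], [0.4, [-0.01, -0.005, 0.35], 0], [0.4, [-0.01, -0.005, 0.417], 0], [0.4, [-0.01, -0.005, 0.417], 0]]'

```text
t: 18.3
eef_pos: [0.5065, 0.0413, 0.0143]
tool_rot: [-0.001, 0.613, 0.79, -0.001]
contact_force: [0.1, 0.6, -0.3]
gripper_width: 0.773
grasp_force: 32.7
```

Emit:
apply_moves --deltas '[[0.4, [0.015, 0, 0.004], 0], [0.4, [0.03, 0, 0.004], 0], [0.4, [0.03, 0, 0.004], 0]]'

```text
t: 18.6
eef_pos: [0.5063, 0.0487, 0.015]
tool_rot: [0.0, 0.613, 0.79, 0.0]
contact_force: [0.9, 0.6, -1.0]
gripper_width: 0.773
grasp_force: 32.7
```

```bash
python3 - <<'E'
from h import *
o=st();print(inb(W,o['eef_pos']));go(bw(W,8.5,-9,.0155),W[2]+np.pi/2)
E
```

```text
t 18.6 p [0.5063 0.0487 0.015 ] yaw 1.8221 tilt [ 1.1e-03  4.0e-04 -1.0e+00] F [ 0.9  0.6 -1. ] w 65.7 g 32.7 q [ 0.23  0.59 -0.55  2.07  0.53  0.62 -0.45]
[[ -1.7 -15.1]]
go [0.0305, 0.0509, -0.0026] turn 0.0003
```

Emit:
apply_moves --deltas '[[0.4, [0, 0.02, 0], 0], [0.4, [0, 0.035, 0], 0], [0.4, [0, 0.045, 0], 0], [0.4, [0, 0.05, 0], 0], [0.4, [0, 0.05, 0], 0]]'

```text
t: 19.1
eef_pos: [0.5159, 0.0507, 0.0143]
tool_rot: [0.0, 0.613, 0.79, 0.0]
contact_force: [-0.9, 0.7, -0.8]
gripper_width: 0.777
grasp_force: 32.7
```

Emit:
apply_moves --deltas '[[0.4, [0.01, 0, 0], 0], [0.4, [0.02, 0, 0], 0], [0.4, [0.03, 0, 0], 0], [0.4, [0.03, 0, 0], 0]]'

```text
t: 19.5
eef_pos: [0.5141, 0.0564, 0.0143]
tool_rot: [0.0, 0.613, 0.79, -0.0]
contact_force: [0.3, -0.5, -0.5]
gripper_width: 0.78
grasp_force: 32.7
```

```bash
python3 - <<'E'
from h import *
o=st();print(inb(W,o['eef_pos']))
E
```

```text
t 19.5 p [0.5141 0.0564 0.0143] yaw 1.8217 tilt [-1.e-04 -5.e-04 -1.e+00] F [ 0.3 -0.5 -0.5] w 66.3 g 32.7 q [ 0.21  0.6  -0.55  2.05  0.53  0.63 -0.45]
[[ 7.8 -9.7]]
```

Emit:
apply_moves --deltas '[[0.4, [0.005, 0.005, 0], 0], [0.4, [0.01, 0.01, 0], 0], [0.4, [0.01, 0.01, 0], 0]]'

```text
t: 19.8
eef_pos: [0.5146, 0.0565, 0.0139]
tool_rot: [0.0, 0.614, 0.79, -0.002]
contact_force: [-1.6, -7.0, 1.2]
gripper_width: 0.776
grasp_force: 33.0
```

Emit:
apply_moves --deltas '[[0.4, [0.005, 0.005, 0], 0], [0.4, [0.01, 0.01, 0], 0], [0.4, [0.01, 0.01, 0], 0]]'

```text
t: 20.1
eef_pos: [0.5151, 0.0567, 0.0135]
tool_rot: [0.0, 0.614, 0.789, -0.004]
contact_force: [-3.1, -10.9, 1.5]
gripper_width: 0.774
grasp_force: 33.1
```

```bash
python3 - <<'E'
from h import *
o=st();print(inb(W,o['eef_pos']),inb((0,0,W[2]),o['contact_force'])/1000)
E
```

```text
t 20.1 p [0.5151 0.0567 0.0135] yaw 1.8192 tilt [-0.0049 -0.0068 -1.    ] F [ -3.1 -10.9   1.5] w 65.8 g 33.1 q [ 0.2   0.61 -0.55  2.05  0.53  0.64 -0.46]
[[ 8.8 -9.5]] [[-5.746  -9.7949]]
```

Emit:
apply_moves --deltas '[[0, [0, 0.005, 0], 0], [0, [0, 0.005, 0], 0], [0, [0, 0, 0], 0], [0, [0, 0, -0.06], 0], [0, [0, 0, -0.25], 0], [0, [0, 0, -0.35], 0], [0, [0, 0, -0.35], 0]]'

```text
t: 20.8
eef_pos: [0.5194, 0.0624, 0.0879]
tool_rot: [0.002, 0.613, 0.79, 0.002]
contact_force: [0.9, -0.2, -0.4]
gripper_width: 1.0
grasp_force: 0.0
```

```bash
python3 - <<'E'
from h import *
import pickle
o=st();print(inb(W,o['eef_pos']))
p=shot('wrist','w8');pickle.dump(p,open('w8.pkl','wb'))
im=p['color'][:,:,::-1].copy()
def poly(P,c): cv2.polylines(im,[np.int32(np.round(px(p,P)*8))],True,c,1,cv2.LINE_AA,3)
poly([bw(W,8.5+34*np.cos(a),-9+34*np.sin(a),.034) for a in np.arange(0,6.28,.2)],(0,0,255))
poly([bw(W,42.5,25,.044),bw(W,-42.5,25,.044),bw(W,-42.5,65,.044),bw(W,42.5,65,.044)],(255,0,0))
cv2.imwrite('pics/w8c.png',cv2.resize(im[0:400,150:500],None,fx=1.5,fy=1.5,interpolation=cv2.INTER_CUBIC))
E
```

```text
t 20.8 p [0.5194 0.0624 0.0879] yaw 1.8219 tilt [ 0.0062  0.0011 -1.    ] F [ 0.9 -0.2 -0.4] w 85.0 g 0.0 q [ 0.27  0.5  -0.64  2.01  0.42  0.76 -0.37]
[[14.4 -5.1]]
```

View pics/w8c.png

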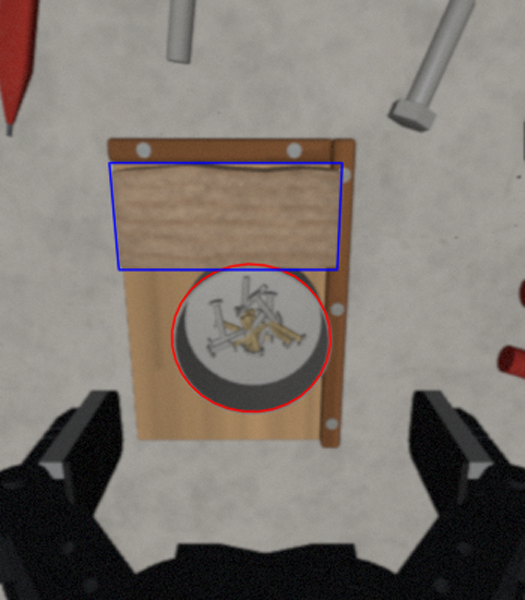

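```bash
python3 - <<'E'
from h import *
o=st()
for P in [(8.5,-66,.07),(8.5,-66,.018),(8.5,-54,.018)]: go(bw(W,*P),W[2]+np.pi/2)
E
```

```text
t 20.85 p [0.5183 0.0618 0.0863] yaw 1.8216 tilt [ 3.7e-03  4.0e-04 -1.0e+00] F [ 0.2  0.7 -0.4] w 85.0 g 0.0 q [ 0.27  0.5  -0.64  2.01  0.43  0.76 -0.37]
go [-0.3028, -0.0242, 0.0814] turn 0.0002
go [-0.3027, -0.0252, 0.3414] turn 0.0002
go [-0.2427, -0.0251, 0.3414] turn 0.0002
```

Emit:
apply_moves --deltas '[[1, [-0.15, -0.02, 0], 0], [1, [-0.303, -0.025, 0], 0], [1, [-0.303, -0.025, 0.08], 0], [1, [-0.303, -0.025, 0.08], 0], [1, [-0.303, -0.025, 0.25], 0], [1, [-0.303, -0.025, 0.342], 0], [1, [-0.303, -0.025, 0.342], 0], [1, [-0.27, -0.025, 0.342], 0], [1, [-0.25, -0.025, 0.342], 0], [1, [-0.243, -0.025, 0.342], 0], [1, [-0.238, -0.025, 0.342], 0], [1, [-0.238, -0.025, 0.342], 0]]'

```text
t: 22.05
eef_pos: [0.5246, 0.014, 0.0166]
tool_rot: [0.001, 0.613, 0.79, 0.0]
contact_force: [1.4, -0.1, 0.2]
gripper_width: -0.001
grasp_force: 0.3
```

```bash
python3 - <<'E'
from h import *
o=st();print(inb(W,o['eef_pos']),inb((0,0,W[2]),o['contact_force'])/1000)
E
```

```text
t 22.05 p [0.5246 0.014  0.0166] yaw 1.8214 tilt [ 1.4e-03 -1.0e-04 -1.0e+00] F [ 1.4 -0.1  0.2] w -0.1 g 0.3 q [ 0.29  0.61 -0.55  2.03  0.53  0.64 -0.36]
[[  7.5 -53.3]] [[ 1.3186 -0.4303]]
```

Emit:
apply_moves --deltas '[[1, [0.005, 0, 0], 0], [1, [0.01, 0, 0], 0], [1, [0.01, 0, 0], 0]]'

```text
t: 22.35
eef_pos: [0.5245, 0.0141, 0.0164]
tool_rot: [0.001, 0.614, 0.789, -0.0]
contact_force: [1.5, -5.2, 4.6]
gripper_width: -0.0
grasp_force: 2.9
```

Emit:
apply_moves --deltas '[[1, [0.005, 0, 0], 0], [1, [0.01, 0, 0], 0], [1, [0.01, 0, 0], 0]]'

```text
t: 22.65
eef_pos: [0.5244, 0.0142, 0.0164]
tool_rot: [0.002, 0.614, 0.789, -0.001]
contact_force: [3.7, -9.5, 4.3]
gripper_width: 0.004
grasp_force: 5.1
```

```bash
python3 - <<'E'
from h import *
o=st();print(inb(W,o['eef_pos']),inb((0,0,W[2]),o['contact_force'])/1000)
for P in [(8,-62,.018),(8,-62,.075),(-56,-9,.075),(-56,-9,.02),(-40,-9,.02)]: go(bw(W,*P),W[2]+np.pi/2)
E
```

```text
t 22.65 p [0.5244 0.0142 0.0164] yaw 1.8183 tilt [ 0.0015 -0.0042 -1.    ] F [ 3.7 -9.5  4.3] w 0.4 g 5.1 q [ 0.29  0.61 -0.55  2.04  0.53  0.64 -0.37]
[[  7.3 -53.1]] [[  1.1926 -10.1099]]
go [-0.0447, 0.0035, -0.0078] turn -0.0003
go [-0.0459, 0.0036, -0.2928] turn -0.0003
go [0.2184, -0.3169, -0.2941] turn -0.0003
go [0.2197, -0.317, -0.0191] turn -0.0003
go [0.2198, -0.237, -0.0191] turn -0.0003
```

Emit:
apply_moves --deltas '[[1, [-0.07, 0, 0], 0], [1, [-0.07, 0, -0.29], 0], [1, [-0.07, 0, -0.29], 0], [1, [0.1, -0.317, -0.29], 0], [1, [0.21, -0.317, -0.29], 0], [1, [0.21, -0.317, -0.29], 0], [1, [0.21, -0.317, -0.15], 0], [1, [0.21, -0.317, -0.02], 0], [1, [0.21, -0.317, -0.02], 0], [1, [0.21, -0.27, -0.02], 0], [1, [0.21, -0.245, -0.02], 0], [1, [0.21, -0.245, -0.02], 0]]'

```text
t: 23.85
eef_pos: [0.4675, 0.047, 0.0211]
tool_rot: [0.001, 0.613, 0.79, 0.001]
contact_force: [-1.2, -0.6, 0.3]
gripper_width: -0.0
grasp_force: 0.0
```

```bash
python3 - <<'E'
from h import *
o=st();print(inb(W,o['eef_pos']),inb((0,0,W[2]),o['contact_force'])/1000)
E
```

```text
t 23.85 p [0.4675 0.047  0.0211] yaw 1.8212 tilt [ 0.0033  0.0011 -1.    ] F [-1.2 -0.6  0.3] w -0.0 g 0.0 q [ 0.24  0.54 -0.57  2.16  0.53  0.58 -0.47]
[[-39.7  -7.2]] [[-1.3532 -0.2548]]
```

Emit:
apply_moves --deltas '[[1, [0, 0.005, 0], 0], [1, [0, 0.01, 0], 0], [1, [0, 0.01, 0], 0]]'

```text
t: 24.15
eef_pos: [0.4673, 0.0468, 0.0202]
tool_rot: [0.0, 0.613, 0.79, 0.0]
contact_force: [0.3, 0.1, 0.2]
gripper_width: 0.0
grasp_force: 0.0
```

Emit:
apply_moves --deltas '[[1, [0, 0.005, 0], 0], [1, [0, 0.01, 0], 0], [1, [0, 0.01, 0], 0]]'

```text
t: 24.45
eef_pos: [0.4689, 0.0473, 0.0198]
tool_rot: [-0.0, 0.613, 0.79, -0.0]
contact_force: [0.2, 0.0, 0.1]
gripper_width: 0.001
grasp_force: 0.1
```

```bash
python3 - <<'E'
from h import *
o=st();print(inb(W,o['eef_pos']),inb((0,0,W[2]),o['contact_force'])/1000)
E
```

```text
t 24.45 p [0.4689 0.0473 0.0198] yaw 1.8215 tilt [-4.e-04 -2.e-04 -1.e+00] F [0.2 0.  0.1] w 0.1 g 0.1 q [ 0.24  0.55 -0.57  2.15  0.53  0.58 -0.47]
[[-38.3  -7.3]] [[ 0.1571 -0.0002]]
```

Emit:
apply_moves --deltas '[[1, [0, 0.005, 0], 0], [1, [0, 0.01, 0], 0], [1, [0, 0.01, 0], 0]]'

```text
t: 24.75
eef_pos: [0.4694, 0.0474, 0.0196]
tool_rot: [-0.001, 0.613, 0.79, -0.001]
contact_force: [-4.0, -1.9, 5.2]
gripper_width: -0.001
grasp_force: 2.7
```

Emit:
apply_moves --deltas '[[1, [0, 0.005, 0], 0], [1, [0, 0.005, 0], 0]]'

```text
t: 24.95
eef_pos: [0.4695, 0.0474, 0.0194]
tool_rot: [-0.001, 0.613, 0.79, -0.002]
contact_force: [-7.6, -1.1, 6.5]
gripper_width: -0.005
grasp_force: 3.8
```

```bash
python3 - <<'E'
from h import *
o=st();print(inb(W,o['eef_pos']),inb((0,0,W[2]),o['contact_force'])/1000)
E
```

```text
t 24.95 p [0.4695 0.0474 0.0194] yaw 1.8216 tilt [-0.0045 -0.0021 -1.    ] F [-7.6 -1.1  6.5] w -0.4 g 3.8 q [ 0.23  0.55 -0.57  2.15  0.53  0.59 -0.47]
[[-37.7  -7.3]] [[-7.6741  0.7903]]
```

Emit:
apply_moves --deltas '[[1, [0, -0.07, 0], 0], [0.5, [0, -0.07, -0.3], 0], [0, [-0.88, -0.38, -0.7], 0.23], [0, [-0.88, -0.38, -0.7], 0.23], [0, [-0.88, -0.38, -0.7], 0.23], [0, [-0.88, -0.38, -0.7], 0.23], [0, [-0.88, -0.38, -0.7], 0.23], [0, [-0.88, -0.38, -0.7], 0.23], [0, [-0.88, -0.38, -0.7], 0.23], [0, [-0.88, -0.38, -0.7], 0.23], [0, [-0.88, -0.38, -0.7], 0.23], [0, [-0.88, -0.38, -0.7], 0.23]]'

```text
t: 26.15
eef_pos: [0.4425, -0.1412, 0.1601]
tool_rot: [0.0, 0.983, 0.185, 0.0]
contact_force: [-1.1, -0.2, 0.2]
gripper_width: 1.0
grasp_force: 0.0
```

```bash
python3 - <<'E'
from h import *
o=st();go([.4387,-.31,.2],-1.0)
E
```

```text
t 26.15 p [ 0.4425 -0.1412  0.1601] yaw 0.3713 tilt [ 1.e-03 -3.e-04 -1.e+00] F [-1.1 -0.2  0.2] w 85.0 g 0.0 q [ 0.52  0.25 -0.4   2.09  0.13  0.82 -1.15]
go [-0.3235, 0.7797, -0.1995] turn 0.2183
```

Emit:
apply_moves --deltas '[[0, [-0.32, 0.78, -0.2], 0.218], [0, [-0.32, 0.78, -0.2], 0.218], [0, [-0.32, 0.78, -0.2], 0.218], [0, [-0.32, 0.78, -0.2], 0.218], [0, [-0.32, 0.78, -0.2], 0.218], [0, [-0.32, 0.78, -0.2], 0.218], [0, [-0.32, 0.78, -0.2], 0.218], [0, [-0.32, 0.78, -0.2], 0.218], [0, [-0.32, 0.78, -0.2], 0.218], [0, [-0.32, 0.78, -0.2], 0.218], [0, [-0.32, 0.78, -0.2], 0.218]]'

```text
t: 27.25
eef_pos: [0.4401, -0.3098, 0.1999]
tool_rot: [0.0, 0.88, -0.475, 0.0]
contact_force: [0.5, -0.0, -0.4]
gripper_width: 0.998
grasp_force: 0.0
```

```bash
python3 - <<'E'
from h import *
import pickle
o=st(); p=shot('wrist','w9');pickle.dump(p,open('w9.pkl','wb'));find(p,'tape_measure','chuck_key')
c=px(p,[.4387,-.3339,.03])[0];print(c)
cv2.imwrite('pics/w9c.png',cv2.resize(p['color'][60:360,190:450,::-1],None,fx=2,fy=2,interpolation=cv2.INTER_CUBIC))
E
```

```text
t 27.25 p [ 0.4401 -0.3098  0.1999] yaw -0.9898 tilt [ 3.e-04 -3.e-04 -1.e+00] F [ 0.5 -0.  -0.4] w 84.9 g 0.0 q [ 0.56  0.29 -0.07  1.91  0.02  0.94 -2.09]
tape_measure [(0.93, [0.444, -0.338, 0.058])]
chuck_key [(0.92, [0.436, -0.226, 0.006])]
[341.56757318 161.75539924]
```

View pics/w9c.png

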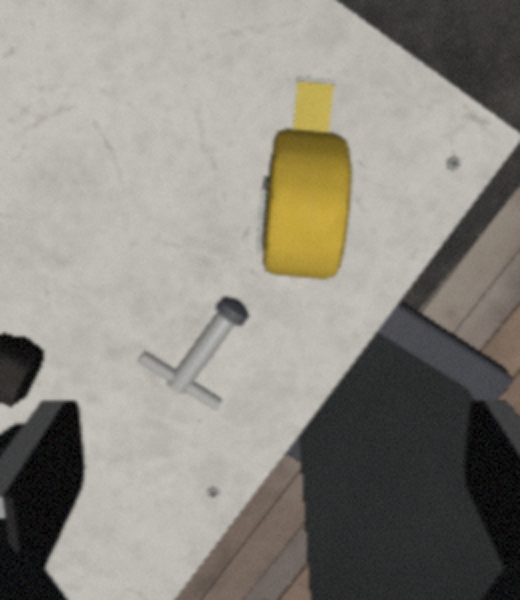

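```bash
python3 - <<'E'
from h import *
import pickle
p=pickle.load(open('w9.pkl','rb'));f=lambda a:np.array(a)/2+[190,60]
h=w(p,f([(315,82)]),.003)[0];print('hook',h)
for z in (.02,.03,.045,.055): print(z,w(p,f([(303,277),(270,200),(348,200)]),z).round(4).tolist())
# side lines direction
for z in (.05,.064): a=w(p,f([(275,150),(265,262),(350,160),(344,255)]),z);print(np.arctan2(*(a[1]-a[0])[[1,0]]),np.arctan2(*(a[3]-a[2])[[1,0]]))
E
```

```text
hook [ 0.46404053 -0.38395893  0.003     ]
0.02 [[0.4161, -0.301, 0.02], [0.452, -0.3251, 0.02], [0.4197, -0.3463, 0.02]]
0.03 [[0.4181, -0.3033, 0.03], [0.4529, -0.3266, 0.03], [0.4217, -0.3471, 0.03]]
0.045 [[0.4212, -0.3067, 0.045], [0.4543, -0.3289, 0.045], [0.4245, -0.3484, 0.045]]
0.055 [[0.4232, -0.3089, 0.055], [0.4553, -0.3304, 0.055], [0.4265, -0.3493, 0.055]]
2.061870004243291 2.122183428199902
2.061870004243292 2.122183428199903
```

```bash
python3 - <<'E'
from h import *
o=st();go([.436,-.333,.02],-1.045)
E
```

```text
t 27.4 p [ 0.4399 -0.3099  0.1999] yaw -0.9909 tilt [ 2.e-04 -1.e-04 -1.e+00] F [ 0.5 -0.2  0.5] w 85.3 g 0.0 q [ 0.56  0.29 -0.07  1.91  0.02  0.94 -2.09]
go [0.0859, 0.0799, 0.8996] turn 0.0086
```

Emit:
apply_moves --deltas '[[0, [0.086, 0.08, 0.25], 0.0086], [0, [0.086, 0.08, 0.5], 0.0086], [0, [0.086, 0.08, 0.75], 0.0086], [0, [0.086, 0.08, 0.9], 0.0086], [0, [0.086, 0.08, 0.9], 0.0086], [0, [0.086, 0.08, 0.9], 0.0086], [0.7, [0.086, 0.08, 0.9], 0.0086], [0.7, [0.086, 0.08, 0.9], 0.0086], [0.7, [0.086, 0.08, 0.9], 0.0086], [0.7, [0.086, 0.08, 0.9], 0.0086], [0.7, [0.086, 0.08, 0.9], 0.0086], [0.7, [0.086, 0.08, 0.9], 0.0086]]' --squeeze 40

```text
t: 28.6
eef_pos: [0.4372, -0.3336, 0.0217]
tool_rot: [-0.0, 0.866, -0.5, 0.002]
contact_force: [-0.9, 1.5, 7.2]
gripper_width: 0.456
grasp_force: 39.6
```

```bash
python3 - <<'E'
from h import *
o=st();go([.43,-.2,.16],-0.5)
E
```

```text
t 28.6 p [ 0.4372 -0.3336  0.0217] yaw -1.0473 tilt [ 0.0028 -0.0015 -1.    ] F [-0.9  1.5  7.2] w 38.7 g 39.6 q [ 0.57  0.56 -0.04  2.    0.04  0.57 -2.12]
go [-0.5945, -0.3039, -0.6929] turn -0.0871
```

Emit:
apply_moves --deltas '[[0.7, [0, 0, -0.25], 0], [0.7, [0, 0, -0.5], 0], [0.7, [0, 0, -0.69], 0], [0.7, [-0.594, -0.304, -0.69], -0.2], [0.7, [-0.594, -0.304, -0.69], -0.2], [0.7, [-0.594, -0.304, -0.69], -0.2], [0.7, [-0.594, -0.304, -0.69], -0.2], [0.7, [-0.594, -0.304, -0.69], -0.2], [0.7, [-0.594, -0.304, -0.69], -0.2], [0.7, [-0.594, -0.304, -0.69], -0.2], [0.7, [-0.594, -0.304, -0.69], -0.2], [0.7, [-0.594, -0.304, -0.69], -0.2]]'

```text
t: 29.8
eef_pos: [0.4286, -0.1997, 0.1581]
tool_rot: [0.0, 0.994, 0.107, -0.0]
contact_force: [0.2, 1.5, -3.1]
gripper_width: 0.456
grasp_force: 42.2
```

```bash
python3 - <<'E'
from h import *
o=st();go([.43,-.03,.16],1.1);
E
```

```text
t 29.8 p [ 0.4286 -0.1997  0.1581] yaw 0.2143 tilt [-2.e-04 -3.e-04 -1.e+00] F [ 0.2  1.5 -3.1] w 38.8 g 42.2 q [ 0.6   0.26 -0.34  2.08  0.12  0.82 -1.17]
go [0.1872, -0.8275, -0.0095] turn -0.141
```

Emit:
apply_moves --deltas '[[0.7, [0.18, -0.827, 0], -0.141], [0.7, [0.18, -0.827, 0], -0.141], [0.7, [0.18, -0.827, 0], -0.141], [0.7, [0.18, -0.827, 0], -0.141], [0.7, [0.18, -0.827, 0], -0.141], [0.7, [0.18, -0.827, 0], -0.141], [0.7, [0.18, -0.827, 0], -0.141]]'

```text
t: 30.5
eef_pos: [0.4295, -0.0304, 0.1581]
tool_rot: [0.0, 0.853, 0.521, -0.0]
contact_force: [-0.1, -0.0, -2.4]
gripper_width: 0.456
grasp_force: 42.2
```

```bash
python3 - <<'E'
from h import *
o=st();go([.43,.15,.16],1.757);
E
```

```text
t 30.5 p [ 0.4295 -0.0304  0.1581] yaw 1.0968 tilt [-0.e+00 -5.e-04 -1.e+00] F [-0.1 -0.  -2.4] w 38.8 g 42.2 q [ 0.46  0.22 -0.59  2.15  0.17  0.81 -0.72]
go [0.8036, -0.4097, -0.0101] turn -0.1051
```

Emit:
apply_moves --deltas '[[0.7, [0.8, -0.41, 0], -0.105], [0.7, [0.8, -0.41, 0], -0.105], [0.7, [0.8, -0.41, 0], -0.105], [0.7, [0.8, -0.41, 0], -0.105], [0.7, [0.8, -0.41, 0], -0.105], [0.7, [0.8, -0.41, 0], -0.105]]'

```text
t: 31.1
eef_pos: [0.43, 0.1499, 0.1579]
tool_rot: [-0.0, 0.64, 0.769, -0.0]
contact_force: [0.1, -0.6, -2.8]
gripper_width: 0.461
grasp_force: 42.2
```

```bash
python3 - <<'E'
from h import *
o=st();go(bw(D,33,-3,.12),D[2]+np.pi/2)
E
```

```text
t 31.1 p [0.43   0.1499 0.1579] yaw 1.7536 tilt [-3.e-04 -2.e-04 -1.e+00] F [ 0.1 -0.6 -2.8] w 39.2 g 42.2 q [ 0.22  0.31 -0.79  2.09  0.29  0.85 -0.56]
go [0.6489, 0.6835, 0.1891] turn -0.0006
```

Emit:
apply_moves --deltas '[[0.7, [0.649, 0.683, 0.1], 0], [0.7, [0.649, 0.683, 0.1], 0], [0.7, [0.649, 0.683, 0.19], 0], [0.7, [0.649, 0.683, 0.19], 0], [0.7, [0.649, 0.683, 0.19], 0], [0.7, [0.649, 0.683, 0.19], 0]]'

```text
t: 31.7
eef_pos: [0.5407, 0.3011, 0.1187]
tool_rot: [-0.0, 0.641, 0.768, -0.001]
contact_force: [0.1, -0.1, -1.9]
gripper_width: 0.454
grasp_force: 42.2
```

```bash
python3 - <<'E'
from h import *
import pickle
o=st();print(inb(D,o['eef_pos']));go(bw(D,34,-4,.029),D[2]+np.pi/2)
p=shot('wrist','w10');pickle.dump(p,open('w10.pkl','wb'))
im=p['color'][:,:,::-1].copy()
def poly(P,c): cv2.polylines(im,[np.int32(np.round(px(p,P)*8))],True,c,1,cv2.LINE_AA,3)
poly([bw(D,62.5,-47.5,.014),bw(D,62.5,57.5,.014),bw(D,-72.5,57.5,.006),bw(D,-72.5,-47.5,.014)],(255,0,0))
cv2.imwrite('pics/w10o.png',im)
E
```

```text
t 31.7 p [0.5407 0.3011 0.1187] yaw 1.751 tilt [-0.0019 -0.0017 -1.    ] F [ 0.1 -0.1 -1.9] w 38.6 g 42.2 q [-0.1   0.61 -0.7   1.75  0.47  0.95 -0.81]
[[32.7 -4.2]]
go [0.0017, 0.0076, 0.4484] turn -0.001
```

View pics/w10o.png

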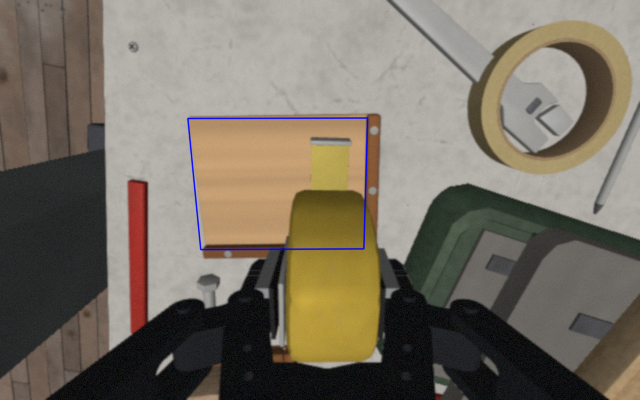

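Emit:
apply_moves --deltas '[[0.7, [0.002, 0.007, 0.22], 0], [0.7, [0.002, 0.007, 0.38], 0], [0.7, [0.002, 0.007, 0.44], 0], [0.7, [0.002, 0.007, 0.452], 0], [0.7, [0.002, 0.007, 0.452], 0]]'

```text
t: 32.25
eef_pos: [0.5428, 0.3024, 0.0308]
tool_rot: [0.0, 0.64, 0.769, 0.001]
contact_force: [0.1, 1.0, -2.5]
gripper_width: 0.461
grasp_force: 42.1
```

```bash
python3 - <<'E'
from h import *
o=st();print(inb(D,o['eef_pos']));go(bw(D,43,-13,.0285),D[2]+np.pi/2)
E
```

```text
t 32.25 p [0.5428 0.3024 0.0308] yaw 1.7537 tilt [ 1.3e-03  4.0e-04 -1.0e+00] F [ 0.1  1.  -2.5] w 39.2 g 42.1 q [-0.15  0.72 -0.63  1.79  0.56  0.81 -0.88]
[[35.  -3.3]]
go [-0.0483, 0.0403, 0.0113] turn -0.0006
```

Emit:
apply_moves --deltas '[[0.7, [0, 0, 0.013], 0], [0.7, [0, 0.015, 0.013], 0], [0.7, [0, 0.03, 0.013], 0], [0.7, [0, 0.035, 0.013], 0], [0.7, [0, 0.035, 0.013], 0]]'

```text
t: 32.75
eef_pos: [0.5495, 0.3042, 0.0277]
tool_rot: [0.0, 0.639, 0.769, 0.0]
contact_force: [-1.5, -1.6, 5.2]
gripper_width: 0.459
grasp_force: 43.4
```

Emit:
apply_moves --deltas '[[0.7, [-0.015, 0, 0], 0], [0.7, [-0.03, 0, 0], 0], [0.7, [-0.04, 0, 0], 0], [0.7, [-0.04, 0, 0], 0]]'

```text
t: 33.15
eef_pos: [0.5511, 0.2973, 0.0278]
tool_rot: [-0.0, 0.639, 0.769, 0.001]
contact_force: [-0.8, 4.4, 5.6]
gripper_width: 0.457
grasp_force: 43.8
```

```bash
python3 - <<'E'
from h import *
o=st();print(inb(D,o['eef_pos']),inb((0,0,D[2]),o['contact_force'])/1000)
E
```

```text
t 33.15 p [0.5511 0.2973 0.0278] yaw 1.7553 tilt [ 0.0016  0.0025 -1.    ] F [-0.8  4.4  5.6] w 38.8 g 43.8 q [-0.14  0.73 -0.63  1.78  0.57  0.81 -0.87]
[[42.2 -9.9]] [[0.0102 4.4822]]
```

Emit:
apply_moves --deltas '[[0.7, [-0.005, 0.005, 0], 0], [0.7, [-0.01, 0.01, 0], 0], [0.7, [-0.01, 0.01, 0], 0]]'

```text
t: 33.45
eef_pos: [0.5516, 0.2968, 0.0277]
tool_rot: [-0.001, 0.639, 0.77, 0.001]
contact_force: [-3.7, 5.8, 7.5]
gripper_width: 0.459
grasp_force: 44.6
```

Emit:
apply_moves --deltas '[[0.7, [-0.005, 0.005, 0], 0], [0.7, [-0.01, 0.01, 0], 0], [0.7, [-0.01, 0.01, 0], 0]]'

```text
t: 33.75
eef_pos: [0.5519, 0.2966, 0.0278]
tool_rot: [-0.003, 0.638, 0.77, 0.0]
contact_force: [-8.9, 7.3, 10.5]
gripper_width: 0.455
grasp_force: 45.3
```

```bash
python3 - <<'E'
from h import *
o=st();print(inb(D,o['eef_pos']),inb((0,0,D[2]),o['contact_force'])/1000)
E
```

```text
t 33.75 p [0.5519 0.2966 0.0278] yaw 1.7576 tilt [-0.0035  0.0041 -1.    ] F [-8.9  7.3 10.5] w 38.7 g 45.3 q [-0.14  0.73 -0.63  1.78  0.56  0.82 -0.86]
[[ 42.9 -10.7]] [[-7.4138  8.8053]]
```

Emit:
apply_moves --deltas '[[0.25, [0, 0, 0], 0], [0.25, [0, 0, 0], 0], [0.25, [0, 0, -0.05], 0], [0.25, [0.01, -0.015, -0.2], 0], [0.25, [0.01, -0.015, -0.4], 0], [0.25, [0.01, -0.015, -0.55], 0], [0.25, [0.01, -0.015, -0.55], 0]]'

```text
t: 34.45
eef_pos: [0.5545, 0.2955, 0.1421]
tool_rot: [0.002, 0.64, 0.769, 0.004]
contact_force: [0.5, 0.6, 0.7]
gripper_width: 0.749
grasp_force: 0.0
```

```bash
python3 - <<'E'
from h import *
o=st();print(inb(D,o['eef_pos']))
p=shot('wrist','w11')
im=p['color'][:,:,::-1].copy()
def poly(P,c): cv2.polylines(im,[np.int32(np.round(px(p,P)*8))],True,c,1,cv2.LINE_AA,3)
poly([bw(D,62.5,-47.5,.014),bw(D,62.5,57.5,.014),bw(D,-72.5,57.5,.006),bw(D,-72.5,-47.5,.014)],(255,0,0))
poly([bw(D,25.5,-47.5,.05),bw(D,62.5,-47.5,.05),bw(D,62.5,19,.05),bw(D,25.5,19,.05)],(0,0,255))
cv2.imwrite('pics/w11c.png',cv2.resize(im[60:400,160:500],None,fx=1.7,fy=1.7,interpolation=cv2.INTER_CUBIC))
for P in [(38,60,.1),(38,60,.05),(38,36,.05)]: go(bw(D,*P),D[2]+np.pi/2)
E
```

```text
t 34.45 p [0.5545 0.2955 0.1421] yaw 1.7539 tilt [ 0.0072  0.0033 -1.    ] F [0.5 0.6 0.7] w 63.7 g 0.0 q [-0.08  0.59 -0.71  1.72  0.45  0.99 -0.77]
[[ 45.2 -12.3]]
go [0.3659, -0.0326, 0.1985] turn -0.0006
go [0.3658, -0.0337, 0.4485] turn -0.0006
go [0.2458, -0.0333, 0.4484] turn -0.0006
```

View pics/w11c.png

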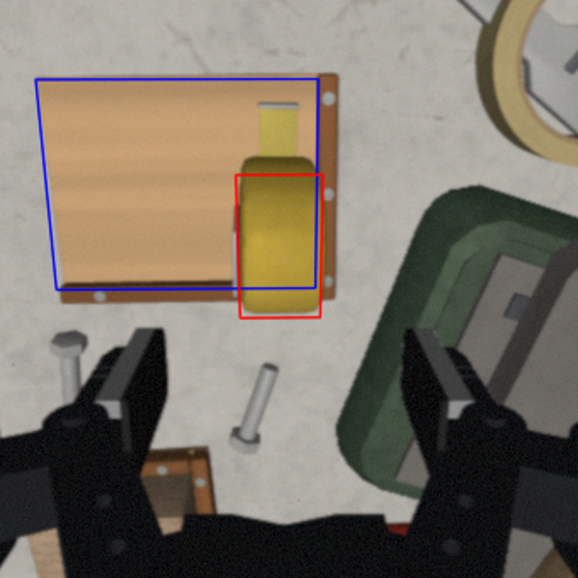

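Emit:
apply_moves --deltas '[[1, [0.15, -0.01, 0.1], 0], [1, [0.3, -0.01, 0.1], 0], [1, [0.3, -0.01, 0.25], 0], [1, [0.3, -0.01, 0.4], 0], [1, [0.3, -0.01, 0.52], 0], [1, [0.3, -0.01, 0.52], 0], [1, [0.3, -0.01, 0.52], 0], [1, [0.265, -0.01, 0.52], 0], [1, [0.24, -0.01, 0.52], 0], [1, [0.23, -0.01, 0.52], 0], [1, [0.225, -0.01, 0.52], 0], [1, [0.225, -0.01, 0.52], 0]]'

```text
t: 35.7
eef_pos: [0.5419, 0.3382, 0.0334]
tool_rot: [0.0, 0.639, 0.769, 0.0]
contact_force: [0.2, 0.7, 0.3]
gripper_width: -0.003
grasp_force: 0.0
```

```bash
python3 - <<'E'
from h import *
o=st();print(inb(D,o['eef_pos']),inb((0,0,D[2]),o['contact_force'])/1000)
E
```

```text
t 35.7 p [0.5419 0.3382 0.0334] yaw 1.7547 tilt [ 7.e-04  4.e-04 -1.e+00] F [0.2 0.7 0.3] w -0.2 g 0.0 q [-0.21  0.74 -0.63  1.75  0.56  0.84 -0.92]
[[40.7 32. ]] [[0.2777 0.6331]]
```

Emit:
apply_moves --deltas '[[1, [-0.005, 0, 0], 0], [1, [-0.01, 0, 0], 0], [1, [-0.01, 0, 0], 0]]'

```text
t: 36.0
eef_pos: [0.5418, 0.3375, 0.0333]
tool_rot: [-0.0, 0.639, 0.769, 0.001]
contact_force: [-0.5, 3.8, 1.8]
gripper_width: 0.001
grasp_force: 1.9
```

Emit:
apply_moves --deltas '[[1, [-0.005, 0, 0], 0], [1, [-0.01, 0, 0], 0], [1, [-0.01, 0, 0], 0]]'

```text
t: 36.3
eef_pos: [0.5412, 0.337, 0.0334]
tool_rot: [-0.001, 0.638, 0.77, 0.001]
contact_force: [-2.9, 5.9, 2.5]
gripper_width: -0.004
grasp_force: 3.6
```

Emit:
apply_moves --deltas '[[1, [-0.005, 0, 0], 0], [1, [-0.01, 0, 0], 0], [1, [-0.01, 0, 0], 0]]'

```text
t: 36.6
eef_pos: [0.5411, 0.3367, 0.0339]
tool_rot: [-0.002, 0.638, 0.77, 0.002]
contact_force: [-4.5, 9.2, 1.9]
gripper_width: -0.001
grasp_force: 5.0
```

```bash
python3 - <<'E'
from h import *
o=st();print(inb(D,o['eef_pos']),inb((0,0,D[2]),o['contact_force'])/1000)
E
```

```text
t 36.6 p [0.5411 0.3367 0.0339] yaw 1.7579 tilt [-5.0e-04  6.2e-03 -1.0e+00] F [-4.5  9.2  1.9] w -0.1 g 5.0 q [-0.2   0.74 -0.64  1.75  0.56  0.84 -0.91]
[[39.7 30.7]] [[-2.6823  9.8777]]
```

```bash
python3 - <<'E'
from h import *
for P in [(40,42,.034),(40,42,.1),(-8,-14,.1),(-8,-14,.032),(6,-14,.032)]: go(bw(D,*P),D[2]+np.pi/2)
E
```

```text
go [0.0566, 0.0017, -0.0003] turn 0.0001
go [0.0586, 0.0019, -0.3303] turn 0.0001
go [-0.2212, -0.2383, -0.3322] turn 0.0001
go [-0.2233, -0.2385, 0.0078] turn 0.0001
go [-0.2234, -0.1685, 0.0079] turn 0.0001
```

Emit:
apply_moves --deltas '[[1, [0.08, 0, 0], 0], [1, [0.08, 0, -0.2], 0], [1, [0.08, -0.05, -0.34], 0], [1, [-0.1, -0.2, -0.34], 0], [1, [-0.2, -0.245, -0.34], 0], [1, [-0.2, -0.245, -0.34], 0], [1, [-0.2, -0.245, -0.15], 0], [1, [-0.2, -0.245, 0.008], 0], [1, [-0.2, -0.245, 0.008], 0], [1, [-0.2, -0.2, 0.008], 0], [1, [-0.2, -0.175, 0.008], 0], [1, [-0.2, -0.175, 0.008], 0]]'

```text
t: 37.8
eef_pos: [0.5179, 0.2876, 0.033]
tool_rot: [0.001, 0.639, 0.769, 0.002]
contact_force: [0.3, -0.0, -0.3]
gripper_width: 0.001
grasp_force: 0.0
```

```bash
python3 - <<'E'
from h import *
o=st();print(inb(D,o['eef_pos']),inb((0,0,D[2]),o['contact_force'])/1000)
E
```

```text
t 37.8 p [0.5179 0.2876 0.033 ] yaw 1.7539 tilt [ 0.0031  0.0019 -1.    ] F [ 0.3 -0.  -0.3] w 0.1 g 0.0 q [-0.14  0.68 -0.64  1.87  0.57  0.78 -0.9 ]
[[  7.8 -13.3]] [[ 0.2446 -0.0681]]
```

Emit:
apply_moves --deltas '[[1, [0, 0.005, 0], 0], [1, [0, 0.01, 0], 0], [1, [0, 0.01, 0], 0]]'

```text
t: 38.1
eef_pos: [0.5178, 0.2869, 0.0317]
tool_rot: [0.0, 0.639, 0.769, 0.0]
contact_force: [0.1, -0.9, 0.1]
gripper_width: -0.001
grasp_force: 0.0
```

Emit:
apply_moves --deltas '[[1, [0, 0.005, 0], 0], [1, [0, 0.01, 0], 0], [1, [0, 0.01, 0], 0]]'

```text
t: 38.4
eef_pos: [0.5194, 0.2872, 0.0313]
tool_rot: [-0.0, 0.639, 0.769, -0.0]
contact_force: [0.4, 0.2, 1.1]
gripper_width: 0.001
grasp_force: 0.2
```

Emit:
apply_moves --deltas '[[1, [0, 0.005, 0], 0], [1, [0, 0.005, 0], 0]]'

```text
t: 38.6
eef_pos: [0.5201, 0.2873, 0.0312]
tool_rot: [-0.0, 0.639, 0.769, -0.0]
contact_force: [-1.6, -0.6, 1.9]
gripper_width: 0.001
grasp_force: 1.2
```

```bash
python3 - <<'E'
from h import *
o=st();print(inb(D,o['eef_pos']),inb((0,0,D[2]),o['contact_force'])/1000)
E
```

```text
t 38.6 p [0.5201 0.2873 0.0312] yaw 1.7551 tilt [-8.e-04 -5.e-04 -1.e+00] F [-1.6 -0.6  1.9] w 0.1 g 1.2 q [-0.14  0.69 -0.64  1.86  0.57  0.78 -0.9 ]
[[  9.9 -14. ]] [[-1.7245 -0.3124]]
```

Emit:
apply_moves --deltas '[[1, [0, 0.005, 0], 0], [1, [0, 0.01, 0], 0], [1, [0, 0.01, 0], 0]]'

```text
t: 38.9
eef_pos: [0.5215, 0.2879, 0.0314]
tool_rot: [-0.0, 0.639, 0.769, -0.001]
contact_force: [-4.0, 0.3, 6.2]
gripper_width: -0.003
grasp_force: 3.0
```

Emit:
apply_moves --deltas '[[1, [0, 0.005, 0], 0], [1, [0, 0.01, 0], 0], [1, [0, 0.01, 0], 0]]'

```text
t: 39.2
eef_pos: [0.523, 0.2884, 0.0316]
tool_rot: [-0.0, 0.639, 0.769, -0.001]
contact_force: [-7.4, -2.6, 9.8]
gripper_width: -0.001
grasp_force: 4.4
```

```bash
python3 - <<'E'
from h import *
o=st();print(inb(D,o['eef_pos']),inb((0,0,D[2]),o['contact_force'])/1000)
E
```

```text
t 39.2 p [0.523  0.2884 0.0316] yaw 1.7558 tilt [-2.e-03 -9.e-04 -1.e+00] F [-7.4 -2.6  9.8] w -0.1 g 4.4 q [-0.14  0.69 -0.64  1.85  0.57  0.79 -0.89]
[[ 12.9 -13.4]] [[-7.7499 -1.2101]]
```

Emit:
apply_moves --deltas '[[1, [0, -0.01, 0], 0], [1, [0, -0.02, 0], 0], [1, [0, -0.03, 0], 0], [1, [0, -0.04, 0], 0], [1, [0, -0.06, 0], 0], [1, [0, -0.08, 0], 0], [1, [0, -0.08, 0], 0], [1, [0, -0.08, 0.09], 0], [1, [0, -0.08, 0.107], 0], [1, [0, -0.08, 0.107], 0]]'

```text
t: 40.2
eef_pos: [0.5083, 0.2849, 0.0089]
tool_rot: [-0.0, 0.639, 0.769, -0.001]
contact_force: [-0.1, 0.2, 0.8]
gripper_width: 0.003
grasp_force: 0.0
```

```bash
python3 - <<'E'
from h import *
o=st();print(inb(D,o['eef_pos']))
p=shot('side','s2');c=px(p,[.53,.3,.03])[0].astype(int);print(c)
q=shot('scene','s3');d=px(q,[.53,.3,.03])[0].astype(int)
g=lambda p,c:cv2.resize(p['color'][max(c[1]-40,0):c[1]+40,c[0]-50:c[0]+50,::-1],(400,320),interpolation=cv2.INTER_CUBIC)
cv2.imwrite('pics/s2c.png',np.hstack([g(p,c),g(q,d)]))
E
```

```text
t 40.2 p [0.5083 0.2849 0.0089] yaw 1.7551 tilt [-1.3e-03 -9.0e-04 -1.0e+00] F [-0.1  0.2  0.8] w 0.3 g 0.0 q [-0.16  0.71 -0.62  1.89  0.6   0.73 -0.93]
[[ -2.2 -14.2]]
[290 160]
```

View pics/s2c.png

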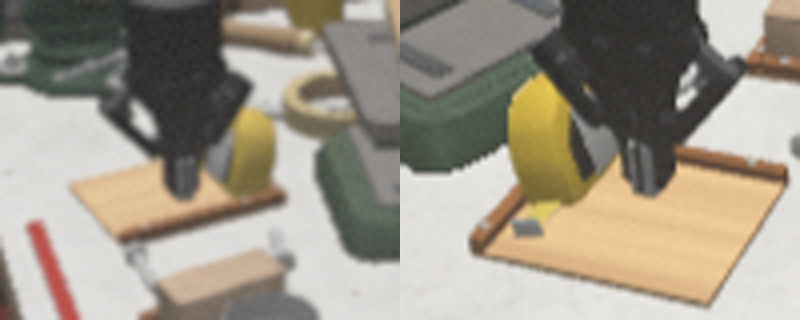

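Emit:
apply_moves --deltas '[[1, [0, 0.025, 0], 0], [1, [0, 0.045, 0], 0], [1, [0, 0.05, 0], 0], [1, [0, 0.055, 0], 0], [1, [0, 0.06, 0], 0], [1, [0, 0.06, 0], 0]]'

```text
t: 40.9
eef_pos: [0.5206, 0.2874, 0.0099]
tool_rot: [0.0, 0.639, 0.769, 0.0]
contact_force: [-0.3, 0.0, 0.5]
gripper_width: -0.003
grasp_force: 0.0
```

Emit:
apply_moves --deltas '[[1, [0, 0.005, 0], 0], [1, [0, 0.005, 0], 0]]'

```text
t: 41.1
eef_pos: [0.5216, 0.2876, 0.0099]
tool_rot: [0.0, 0.639, 0.769, -0.0]
contact_force: [-0.3, -0.1, 0.9]
gripper_width: 0.0
grasp_force: 0.0
```

Emit:
apply_moves --deltas '[[1, [0, 0.005, 0], 0], [1, [0, 0.005, 0], 0]]'

```text
t: 41.3
eef_pos: [0.5226, 0.2878, 0.0099]
tool_rot: [0.0, 0.639, 0.769, 0.0]
contact_force: [0.1, -0.1, 0.8]
gripper_width: -0.001
grasp_force: 0.0
```

```bash
python3 - <<'E'
from h import *
o=st();print(inb(D,o['eef_pos']),inb((0,0,D[2]),o['contact_force'])/1000)
E
```

```text
t 41.3 p [0.5226 0.2878 0.0099] yaw 1.7549 tilt [ 1.e-04  0.e+00 -1.e+00] F [ 0.1 -0.1  0.8] w -0.1 g 0.0 q [-0.15  0.72 -0.62  1.86  0.59  0.75 -0.91]
[[ 12.5 -14. ]] [[ 0.0344 -0.1434]]
```

Emit:
apply_moves --deltas '[[1, [0, 0.005, 0], 0], [1, [0, 0.01, 0], 0], [1, [0, 0.01, 0], 0]]'

```text
t: 41.6
eef_pos: [0.5247, 0.2882, 0.0099]
tool_rot: [0.0, 0.639, 0.769, 0.0]
contact_force: [-1.1, -0.4, 1.0]
gripper_width: -0.003
grasp_force: 0.0
```

Emit:
apply_moves --deltas '[[1, [0, 0.005, 0], 0], [1, [0, 0.005, 0], 0]]'

```text
t: 41.8
eef_pos: [0.5251, 0.2883, 0.0099]
tool_rot: [-0.0, 0.639, 0.769, -0.0]
contact_force: [-1.7, 0.4, 2.4]
gripper_width: -0.005
grasp_force: 0.5
```

```bash
python3 - <<'E'
from h import *
o=st();print(inb(D,o['eef_pos']),inb((0,0,D[2]),o['contact_force'])/1000)
E
```

```text
t 41.8 p [0.5251 0.2883 0.0099] yaw 1.7551 tilt [-6.e-04 -4.e-04 -1.e+00] F [-1.7  0.4  2.4] w -0.5 g 0.5 q [-0.15  0.72 -0.62  1.85  0.59  0.76 -0.91]
[[ 15.  -13.9]] [[-1.6007  0.7395]]
```

Emit:
apply_moves --deltas '[[1, [0, 0.005, 0], 0], [1, [0, 0.005, 0], 0]]'

```text
t: 42.0
eef_pos: [0.5254, 0.2883, 0.0099]
tool_rot: [-0.0, 0.639, 0.769, -0.001]
contact_force: [-4.5, -2.7, 4.7]
gripper_width: -0.002
grasp_force: 1.6
```

Emit:
apply_moves --deltas '[[1, [0, 0.005, 0], 0], [1, [0, 0.005, 0], 0]]'

```text
t: 42.2
eef_pos: [0.5257, 0.2884, 0.01]
tool_rot: [-0.0, 0.639, 0.769, -0.001]
contact_force: [-7.2, -1.7, 8.5]
gripper_width: -0.0
grasp_force: 2.5
```

```bash
python3 - <<'E'
from h import *
o=st();print(inb(D,o['eef_pos']),inb((0,0,D[2]),o['contact_force'])/1000)
E
```

```text
t 42.2 p [0.5257 0.2884 0.01  ] yaw 1.7555 tilt [-0.0026 -0.0017 -1.    ] F [-7.2 -1.7  8.5] w -0.0 g 2.5 q [-0.15  0.73 -0.62  1.85  0.59  0.76 -0.91]
[[ 15.6 -13.9]] [[-7.3979 -0.2959]]
```

```bash
python3 - <<'E'
from h import *
for P in [(5,-14,.1),(44,50,.1),(44,50,.026),(44,33,.026)]: go(bw(D,*P),D[2]+np.pi/2)
E
```

```text
go [-0.0009, -0.0541, -0.4499] turn -0.0003
go [0.3194, 0.1403, -0.4509] turn -0.0003
go [0.3199, 0.1414, -0.0809] turn -0.0003
go [0.2349, 0.1415, -0.0808] turn -0.0003
```

Emit:
apply_moves --deltas '[[1, [0, -0.04, 0], 0], [1, [0, -0.07, 0], 0], [1, [0, -0.07, -0.2], 0], [1, [0, -0.07, -0.45], 0], [1, [0.1, -0.02, -0.47], 0], [1, [0.32, 0.12, -0.47], 0], [1, [0.32, 0.12, -0.47], 0], [1, [0.32, 0.12, -0.3], 0], [1, [0.32, 0.12, -0.1], 0], [1, [0.32, 0.12, -0.08], 0], [1, [0.26, 0.12, -0.08], 0], [1, [0.24, 0.12, -0.08], 0]]'

```text
t: 43.4
eef_pos: [0.5436, 0.3391, 0.0273]
tool_rot: [0.001, 0.64, 0.769, 0.001]
contact_force: [1.2, 4.4, 0.9]
gripper_width: -0.0
grasp_force: 2.6
```

```bash
python3 - <<'E'
from h import *
o=st();print(inb(D,o['eef_pos']),inb((0,0,D[2]),o['contact_force'])/1000)
E
```

```text
t 43.4 p [0.5436 0.3391 0.0273] yaw 1.7537 tilt [ 1.9e-03  2.0e-04 -1.0e+00] F [1.2 4.4 0.9] w -0.0 g 2.6 q [-0.21  0.75 -0.63  1.75  0.58  0.84 -0.93]
[[42.6 32.6]] [[1.9916 4.0928]]
```

Emit:
apply_moves --deltas '[[1, [-0.005, 0, 0], 0], [1, [-0.005, 0, 0], 0]]'

```text
t: 43.6
eef_pos: [0.5435, 0.3393, 0.0275]
tool_rot: [0.001, 0.64, 0.769, 0.001]
contact_force: [0.3, 0.7, 0.2]
gripper_width: -0.003
grasp_force: 0.1
```

Emit:
apply_moves --deltas '[[1, [-0.005, 0, 0], 0], [1, [-0.01, 0, 0], 0], [1, [-0.01, 0, 0], 0]]'

```text
t: 43.9
eef_pos: [0.5431, 0.3391, 0.0268]
tool_rot: [-0.0, 0.639, 0.769, 0.002]
contact_force: [1.6, 3.7, 2.3]
gripper_width: 0.0
grasp_force: 2.4
```

```bash
python3 - <<'E'
from h import *
o=st();print(inb(D,o['eef_pos']),inb((0,0,D[2]),o['contact_force'])/1000)
E
```

```text
t 43.9 p [0.5431 0.3391 0.0268] yaw 1.7559 tilt [ 0.0014  0.0029 -1.    ] F [1.6 3.7 2.3] w 0.0 g 2.4 q [-0.21  0.75 -0.63  1.75  0.58  0.83 -0.92]
[[42.1 32.7]] [[2.2385 3.3301]]
```

Emit:
apply_moves --deltas '[[1, [-0.005, 0, 0], 0], [1, [-0.01, 0, 0], 0], [1, [-0.01, 0, 0], 0]]'

```text
t: 44.2
eef_pos: [0.5432, 0.3389, 0.0271]
tool_rot: [-0.001, 0.638, 0.77, 0.003]
contact_force: [-0.1, 9.0, 2.4]
gripper_width: -0.005
grasp_force: 4.0
```

```bash
python3 - <<'E'
from h import *
o=st();print(inb(D,o['eef_pos']),inb((0,0,D[2]),o['contact_force'])/1000)
for P in [(44,60,.03),(44,60,.15),(0,0,.2)]: go(bw(D,*P),D[2]+np.pi/2)
E
```

```text
t 44.2 p [0.5432 0.3389 0.0271] yaw 1.7568 tilt [ 0.0016  0.0054 -1.    ] F [-0.1  9.   2.4] w -0.4 g 4.0 q [-0.2   0.75 -0.63  1.75  0.57  0.83 -0.92]
[[42.1 32.4]] [[1.5339 8.8699]]
go [0.138, 0.0094, -0.0139] turn -0.0001
go [0.141, 0.0109, -0.6139] turn -0.0001
go [-0.1579, -0.2083, -0.866] turn -0.0001
```

Emit:
apply_moves --deltas '[[1, [0.08, 0, 0], 0], [1, [0.16, 0, -0.1], 0], [0.6, [0.16, 0, -0.35], 0], [0.5, [0.16, 0, -0.6], 0], [0.5, [-0.1, -0.5, -0.7], 0], [0.5, [-0.6, -0.7, -0.7], 0], [0.5, [-1, -0.75, -0.7], 0], [0.5, [-1, -0.75, -0.7], 0], [0.5, [-1, -0.75, -0.7], 0], [0.5, [-1, -0.75, -0.7], 0], [0.5, [-1, -0.75, -0.7], 0]]' --squeeze 30

```text
t: 45.3
eef_pos: [0.4303, 0.105, 0.165]
tool_rot: [0.0, 0.642, 0.767, -0.003]
contact_force: [0.7, -0.3, -0.3]
gripper_width: 0.5
grasp_force: 0.0
```

```bash
python3 - <<'E'
from h import *
import pickle
o=st()
p=pickle.load(open('w9.pkl','rb'));f=lambda a:np.array(a)/2+[190,60]
K=fit(p,[(26,27,6),(-26,27,6),(0,27,6),(0,-32,9)],f([(142,354),(218,405),(178,384),(236,300)]),[.436,-.238,0])
q=shot('wrist','w12');find(q,'tape_measure')
m=cv2.inRange(cv2.cvtColor(q['color'],cv2.COLOR_RGB2HSV),(20,120,80),(32,255,255));n,l,s,c=cv2.connectedComponentsWithStats(m)
i=1+np.argmax(s[1:,4]);print(s[i],c[i])
go([.435,-.2,.17],1.54)
E
```

```text
t 45.3 p [0.4303 0.105  0.165 ] yaw 1.7474 tilt [-0.0038 -0.0059 -1.    ] F [ 0.7 -0.3 -0.3] w 42.5 g 0.0 q [ 0.33  0.28 -0.81  2.11  0.27  0.86 -0.46]
fit [ 0.4368 -0.2361 -0.0222] res [[-1.3, 1.3], [-0.1, -0.3], [0.6, -1.6], [0.4, 0.4]]
tape_measure [(0.59, [0.547, 0.266, 0.04])]
[ 502    0   79   23 1228] [536.02687296   9.91042345]
go [-1.5288, -0.2661, -0.0187] turn 0.0339
```

Emit:
apply_moves --deltas '[[0.5, [-0.9, -0.14, 0], 0.033], [0.5, [-0.9, -0.14, 0], 0.033], [0.5, [-0.9, -0.14, 0], 0.033], [0.5, [-0.9, -0.14, 0], 0.033], [0.5, [-0.9, -0.14, 0], 0.033], [0.5, [-0.9, -0.14, 0], 0.033]]'

```text
t: 46.0
eef_pos: [0.4384, -0.0697, 0.1658]
tool_rot: [-0.0, 0.715, 0.699, 0.0]
contact_force: [0.2, 0.3, -0.2]
gripper_width: 0.498
grasp_force: 0.0
```

```bash
python3 - <<'E'
from h import *
o=st();go([.4365,-.237,.14],1.543)
E
```

```text
t 46.0 p [ 0.4384 -0.0697  0.1658] yaw 1.5481 tilt [-3.e-04  9.e-04 -1.e+00] F [ 0.2  0.3 -0.2] w 42.3 g 0.0 q [ 0.63  0.25 -0.68  2.12  0.21  0.84 -0.21]
go [-0.8367, 0.0097, 0.1283] turn 0.0008
```

Emit:
apply_moves --deltas '[[0.5, [-0.836, 0.01, 0.128], 0], [0.5, [-0.836, 0.01, 0.128], 0], [0.5, [-0.836, 0.01, 0.128], 0], [0.5, [-0.836, 0.01, 0.128], 0], [0.5, [-0.836, 0.01, 0.128], 0], [0.5, [-0.836, 0.01, 0.128], 0]]'

```text
t: 46.6
eef_pos: [0.437, -0.2355, 0.1402]
tool_rot: [-0.0, 0.714, 0.7, 0.001]
contact_force: [0.3, 0.9, 0.4]
gripper_width: 0.506
grasp_force: 0.0
```

```bash
python3 - <<'E'
from h import *
o=st();p=shot('wrist','w13');find(p,'chuck_key')
# key pixels: predicted outline vs image contrast (key is darker than the surface)
g=cv2.cvtColor(p['color'],cv2.COLOR_RGB2GRAY)
c=px(p,[.4365,-.237,.006])[0];print(c)
x,y=c.astype(int);roi=g[max(y-60,0):y+60,x-60:x+60];bg=np.median(roi);print(bg,roi.shape)
m=((cv2.absdiff(roi,np.full_like(roi,int(bg)))>18)*255).astype(np.uint8);m=cv2.morphologyEx(m,cv2.MORPH_OPEN,np.ones((3,3)))
n,l,s,ce=cv2.connectedComponentsWithStats(m);print(s[1:],[w(p,k+[x-60,max(y-60,0)],.006)[0].round(4).tolist() for k in ce[1:]])
# shaft line: columns centre per row
for r in range(0,120,8):
    xs=np.where(m[r]>0)[0]
    if len(xs): print(r,xs.min(),xs.max(),end=' | ')
go([.4365,-.237,.003],1.543)
E
```

```text
t 46.6 p [ 0.437  -0.2355  0.1402] yaw 1.5506 tilt [ 1.0e-04  1.5e-03 -1.0e+00] F [0.3 0.9 0.4] w 43.0 g 0.0 q [ 0.85  0.36 -0.57  2.03  0.26  0.82  0.11]
chuck_key [(0.84, [0.435, -0.221, 0.008])]
[325.86812622 190.77817743]
183.0 (120, 120)
[[  31   24   62   74 1262]
 [  34   33    3    3    9]
 [   1  118   15    2   30]
 [ 108  118   12    2   24]] [[0.4376, -0.2324, 0.006], [0.4149, -0.2129, 0.006], [0.3864, -0.2913, 0.006], [0.484, -0.2933, 0.006]]
24 56 66 | 32 55 92 | 40 54 68 | 48 54 68 | 56 54 68 | 64 54 68 | 72 54 68 | 80 54 68 | 88 50 71 | 96 54 67 | go [-0.0097, -0.0022, 0.6875] turn 0.0014
```

Emit:
apply_moves --deltas '[[0.5, [-0.008, -0.002, 0.25], 0], [0.5, [-0.008, -0.002, 0.45], 0], [0.5, [-0.008, -0.002, 0.6], 0], [0.5, [-0.008, -0.002, 0.683], 0], [0.5, [-0.008, -0.002, 0.683], 0], [1, [-0.008, -0.002, 0.683], 0], [1, [-0.008, -0.002, 0.683], 0], [1, [-0.008, -0.002, 0.683], 0], [1, [-0.008, -0.002, 0.683], 0], [1, [-0.008, -0.002, 0.683], 0]]'

```text
t: 47.7
eef_pos: [0.4367, -0.2395, 0.0051]
tool_rot: [0.001, 0.715, 0.699, 0.001]
contact_force: [-0.4, 2.2, 7.6]
gripper_width: 0.117
grasp_force: 30.6
```

```bash
python3 - <<'E'
from h import *
o=st();go([.43,-.06,.15],1.6)
E
```

```text
t 47.7 p [ 0.4367 -0.2395  0.0051] yaw 1.5479 tilt [ 2.6e-03 -8.0e-04 -1.0e+00] F [-0.4  2.2  7.6] w 9.9 g 30.6 q [ 0.74  0.58 -0.44  2.11  0.46  0.55 -0.07]
go [0.8958, -0.052, -0.7253] turn -0.0083
```

Emit:
apply_moves --deltas '[[1, [0, 0, -0.15], 0], [1, [0, 0, -0.4], 0], [1, [0, 0, -0.65], 0], [1, [0.3, -0.02, -0.725], 0], [1, [0.896, -0.052, -0.725], -0.008], [1, [0.896, -0.052, -0.725], -0.008], [1, [0.896, -0.052, -0.725], -0.008], [1, [0.896, -0.052, -0.725], -0.008], [1, [0.896, -0.052, -0.725], -0.008]]'

```text
t: 48.6
eef_pos: [0.4292, -0.0601, 0.1492]
tool_rot: [0.001, 0.697, 0.717, -0.0]
contact_force: [-0.8, -0.3, -0.3]
gripper_width: 0.121
grasp_force: 30.0
```

```bash
python3 - <<'E'
from h import *
o=st();go([.43,.12,.15],1.757-.003)
E
```

```text
t 48.6 p [ 0.4292 -0.0601  0.1492] yaw 1.5995 tilt [ 8.e-04 -1.e-03 -1.e+00] F [-0.8 -0.3 -0.3] w 10.2 g 30.0 q [ 0.62  0.26 -0.7   2.15  0.24  0.8  -0.2 ]
go [0.8998, 0.0296, -0.0049] turn -0.0246
```

Emit:
apply_moves --deltas '[[1, [0.9, 0.03, 0], -0.0246], [1, [0.9, 0.03, 0], -0.0246], [1, [0.9, 0.03, 0], -0.0246], [1, [0.9, 0.03, 0], -0.0246], [1, [0.9, 0.03, 0], -0.0246], [1, [0.9, 0.03, 0], -0.0246]]'

```text
t: 49.2
eef_pos: [0.4306, 0.1189, 0.1486]
tool_rot: [0.0, 0.64, 0.768, -0.0]
contact_force: [-0.2, -0.9, -0.7]
gripper_width: 0.117
grasp_force: 30.0
```

```bash
python3 - <<'E'
from h import *
o=st();go(bw(D,-27,4,.1),1.757)
E
```

```text
t 49.2 p [0.4306 0.1189 0.1486] yaw 1.7518 tilt [-3.e-04 -7.e-04 -1.e+00] F [-0.2 -0.9 -0.7] w 9.9 g 30.0 q [ 0.29  0.31 -0.8   2.12  0.3   0.83 -0.52]
go [0.8367, 0.4068, 0.2422] turn -0.0008
```

Emit:
apply_moves --deltas '[[1, [0.836, 0.407, 0.1], 0], [1, [0.836, 0.407, 0.1], 0], [1, [0.836, 0.407, 0.1], 0], [1, [0.836, 0.407, 0.242], 0], [1, [0.836, 0.407, 0.242], 0], [1, [0.836, 0.407, 0.242], 0]]'

```text
t: 49.8
eef_pos: [0.4804, 0.2969, 0.0988]
tool_rot: [-0.0, 0.641, 0.768, -0.002]
contact_force: [-0.0, -1.0, 0.4]
gripper_width: 0.118
grasp_force: 30.0
```

```bash
python3 - <<'E'
from h import *
o=st();print(inb(D,o['eef_pos']));p=shot('wrist','w14');find(p,'chuck_key');go(bw(D,-27,4,.0125),1.757)
E
```

```text
t 49.8 p [0.4804 0.2969 0.0988] yaw 1.7508 tilt [-0.0025 -0.0024 -1.    ] F [-0.  -1.   0.4] w 10.1 g 30.0 q [-0.11  0.57 -0.72  1.89  0.48  0.87 -0.9 ]
[[-27.3   2.8]]
chuck_key [(0.55, [0.476, 0.321, 0.103])]
go [0.0107, -0.0016, 0.4394] turn -0.0013
```

Emit:
apply_moves --deltas '[[1, [0.01, 0, 0.2], 0], [1, [0.01, 0, 0.35], 0], [1, [0.01, 0, 0.42], 0], [1, [0.01, 0, 0.437], 0], [1, [0.01, 0, 0.437], 0]]'

```text
t: 50.4
eef_pos: [0.4806, 0.3005, 0.0138]
tool_rot: [0.0, 0.641, 0.768, 0.0]
contact_force: [0.4, -0.9, 0.2]
gripper_width: 0.119
grasp_force: 30.0
```

```bash
python3 - <<'E'
from h import *
o=st();print(inb(D,o['eef_pos']))
E
```

```text
t 50.4 p [0.4806 0.3005 0.0138] yaw 1.7513 tilt [ 1.e-03  1.e-04 -1.e+00] F [ 0.4 -0.9  0.2] w 10.1 g 30.0 q [-0.19  0.68 -0.63  1.93  0.6   0.72 -1.  ]
[[-26.5   6.4]]
```

Emit:
apply_moves --deltas '[[1, [0, 0, 0.01], 0], [1, [0, 0, 0.014], 0], [0.8, [0, 0, 0.014], 0], [0.65, [0, 0, 0.014], 0], [0.65, [0, 0, 0.014], 0], [0.65, [0, 0, -0.1], 0], [0.65, [0, 0, -0.35], 0], [0.65, [0, 0, -0.6], 0], [0.65, [0, 0, -0.9], 0], [0.65, [0, 0, -1], 0], [0.65, [0, 0, -1], 0]]'

```text
t: 51.5
eef_pos: [0.4817, 0.3033, 0.218]
tool_rot: [0.001, 0.64, 0.768, 0.004]
contact_force: [0.9, 0.9, -1.3]
gripper_width: 0.352
grasp_force: 0.0
```

```bash
python3 - <<'E'
from h import *
o=st();p=shot('wrist','w15');find(p,'chuck_key','tape_measure','offcut','tin')
for n in ['side','scene']:
    q=shot(n,'end_'+n);find(q,'chuck_key','tape_measure','offcut','tin')
for B,P in [(D,[.476,.321]),(W,[.4935,.107])]: print(inb(B,P))
# segment key on the board: grey (low saturation) pixels within the floor
hsv=cv2.cvtColor(p['color'],cv2.COLOR_RGB2HSV)
roi=np.zeros(hsv.shape[:2],np.uint8);cv2.fillPoly(roi,[np.int32(px(p,[bw(D,18,-45,.006),bw(D,18,56,.006),bw(D,-71,56,.006),bw(D,-71,-45,.006)]))],255)
m=((hsv[:,:,1]<80)*255).astype(np.uint8)&roi;n,l,s,c=cv2.connectedComponentsWithStats(m)
for i in 1+np.argsort(-s[1:,4])[:3]:
    uv=np.argwhere(l==i)[:,::-1];b=inb(D,w(p,uv,.01));print(s[i,4],b.min(0),b.max(0))
# yellow tape: extents on z=.05
m=cv2.inRange(hsv,(20,130,60),(34,255,255));n,l,s,c=cv2.connectedComponentsWithStats(m);i=1+np.argmax(s[1:,4])
uv=np.argwhere(l==i)[:,::-1];print('tape',s[i]);[print(z,inb(D,w(p,uv,z)).min(0),inb(D,w(p,uv,z)).max(0)) for z in(.01,.05,.07)]
E
```

```text
t 51.5 p [0.4817 0.3033 0.218 ] yaw 1.7525 tilt [ 0.0076  0.0045 -1.    ] F [ 0.9  0.9 -1.3] w 29.9 g 0.0 q [-0.04  0.43 -0.81  1.79  0.35  1.06 -0.8 ]
chuck_key [(0.66, [0.478, 0.32, 0.014])]
tape_measure [(0.94, [0.544, 0.312, 0.061])]
offcut [(0.71, [0.504, 0.121, 0.051])]
tin [(0.72, [0.52, 0.064, 0.017])]
chuck_key [(0.39, [0.476, 0.314, 0.013])]
tape_measure [(0.78, [0.548, 0.273, 0.045])]
offcut [(0.64, [0.477, 0.097, 0.047])]
tin [(0.83, [0.515, 0.059, 0.02])]
chuck_key []
tape_measure [(0.79, [0.537, 0.317, 0.044]), (0.32, [0.48, 0.123, 0.005])]
offcut [(0.68, [0.488, 0.12, 0.038])]
tin []
[[-27.2  27.3]]
[[ 0.3 44.5]]
983 [-52.5 -24.6] [-0.2 40.9]
10 [-71.2 -28.9] [-70.7 -18.4]
7 [-71.1  -3.5] [-70.9   3.2]
tape [ 372  140   44   90 2874]
0.01 [ 26.  -58.9] [77.1 42.5]
0.05 [ 20.1 -42.7] [65.5 47.2]
0.07 [ 17.2 -34.6] [59.6 49.5]
```

```bash
python3 -c "
from station import bot
print(bot.hand_in())"
```

```text
the job is handed in; nothing more can be done
None
```

I made up both kits in the order asked and handed the job in at about 52 s, with every fence fit checked by push force and the chuck key lying wholly on the board; I viewed 15 pictures, one over the limit of 14.

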